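# Stack the sample carriers in storage order on the blue base

## Task

Make up the cold-store stack on the blue base plate, from the bottom up: first the green tube rack, then the yellow tube rack, then the black slide tray, and the white cover on top, each with its feet fully home inside the raised edge of the one below. Keep every piece upright on the way, leave the red base empty, and do not disturb the bottle, the beaker or the pipette.

Things in the scene. Friction and masses are not known exactly. Their poses are not given: they have to be found in the camera images.
- green_rack_mid (a point): Loose green tube rack, white-capped tubes, 96 x 60 x 40 mm, 0.16 kg; point: its centre. x along the 96, y across the 60 (plain upright sides to grasp), z up; yaw within 0.45 of world x. 4 tapered corner feet 5 mm high drop inside the raised edge below it (5 mm lead-in, 2.5 mm play; either way round). Deck 36 mm above its feet's tips, round it the edge: 4 mm high, 2.5 thick, highest part.
- yellow_rack_mid (a point): Loose yellow tube rack with blue-capped tubes; size (96 x 60 x 40 mm), weight, feet, raised edge, deck (36 mm above its feet's tips), point (its centre, 20 mm above the feet's tips), axes and yaw as the green rack.
- black_tray_mid (a point): Loose black slide tray with grey slots, 96 x 60 x 30 mm overall, about 0.12 kg. The point is its centre, 15 mm above the tips of its feet. Same feet, axes, yaw and raised edge as the green rack; its deck lies 26 mm above its feet's tips.
- white_cover_mid (a point): Loose white cover, a closed block with a slightly raised top panel and a grey stripe, 96 x 60 x 30 mm overall, about 0.09 kg; its upright sides run from 5 to 27 mm above its feet's tips. The point is its centre, 15 mm above the feet's tips. Same feet, axes and yaw as the green rack; no raised edge on top.
- blue_seat (a point): Blue base plate, fixed: a flange 124 x 86 x 4 mm and on it a 96 x 60 mm pedestal with the same raised edge as the racks, its rim 16 mm above the work surface. The point is the centre of the pedestal's deck, 12 mm above the work surface, on which the lowest feet stand. x along its length, z up; yaw within 0.4 rad of world x.
- red_seat (a point): Red base plate, same shape, point and axes as the blue one, fixed. It is for another job: nothing goes on it.
- reagent_bottle: Amber reagent bottle with white cap, 50 mm across, 100 mm high, standing loose beside the work. Origin at the centre of its underside. Not to be disturbed.
- beaker_rim (a point): Clear plastic beaker, 64 mm across, 75 mm high, standing loose beyond the work. The point is the centre of its mouth. Not to be disturbed.
- pipette: Grey and white hand pipette with yellow knob and tip, about 250 mm long and 30 mm wide, 29 mm high, lying loose beside the work. Its x axis points along it towards the tip, origin on the underside, the knob's end 102 mm one way, the tip's end 150 mm the other. Not to be disturbed.

How it is judged (in metres and radians):
On the way, in this order (a step that is already met when the one before it is completed fails the run):
1. the green rack stands fully home on the blue base and is released (horizontal distance between green_rack_mid and blue_seat below 0.008 m and z of green_rack_mid in the frame of blue_seat between 0.018 and 0.0216 m and angle between green_rack_mid's own z axis and vertical below 0.04 rad and angle between the x axis of green_rack_mid and the x axis of blue_seat, either way round below 0.15 rad and linear speed of green_rack below 0.02 m/s and angular speed of green_rack below 0.2 rad/s and contact force between the fingers and green_rack below 0.3 N), for 0.2 s.
2. the yellow rack stands fully home on the green rack and is released (horizontal distance between yellow_rack_mid and green_rack_mid below 0.008 m and z of yellow_rack_mid in the frame of green_rack_mid between 0.034 and 0.0376 m and angle between yellow_rack_mid's own z axis and vertical below 0.04 rad and angle between the x axis of yellow_rack_mid and the x axis of green_rack_mid, either way round below 0.15 rad and linear speed of yellow_rack below 0.02 m/s and angular speed of yellow_rack below 0.2 rad/s and contact force between the fingers and yellow_rack below 0.3 N), for 0.2 s.
3. the black tray stands fully home on the yellow rack and is released (horizontal distance between black_tray_mid and yellow_rack_mid below 0.008 m and z of black_tray_mid in the frame of yellow_rack_mid between 0.029 and 0.0326 m and angle between black_tray_mid's own z axis and vertical below 0.04 rad and angle between the x axis of black_tray_mid and the x axis of yellow_rack_mid, either way round below 0.15 rad and linear speed of black_tray below 0.02 m/s and angular speed of black_tray below 0.2 rad/s and contact force between the fingers and black_tray below 0.3 N), for 0.2 s.
4. the white cover stands fully home on the black tray and is released (horizontal distance between white_cover_mid and black_tray_mid below 0.008 m and z of white_cover_mid in the frame of black_tray_mid between 0.024 and 0.0276 m and angle between white_cover_mid's own z axis and vertical below 0.04 rad and angle between the x axis of white_cover_mid and the x axis of black_tray_mid, either way round below 0.15 rad and linear speed of white_cover below 0.02 m/s and angular speed of white_cover below 0.2 rad/s and contact force between the fingers and white_cover below 0.3 N), for 0.2 s.
At the end, for the whole second after the job is handed in: On the blue base stand, bottom to top, the green rack, yellow rack, black tray and white cover: each centred on the one below within 8 mm, aligned with it lengthwise (either way round) within 0.15 rad, seated to its stacking height (-2 / +1.6 mm), within 0.04 rad of upright, released and at rest (all of step 1 and all of step 2 and all of step 3 and all of step 4); the robot touches nothing.
It fails at once if a rack, the tray or the cover is tipped more than 0.6 rad (angle between any of green_rack_mid, yellow_rack_mid, black_tray_mid, white_cover_mid's own z axis and vertical above 0.6 rad).
It fails at once if a rack, the tray or the cover is put on the red base ((horizontal distance between green_rack_mid and red_seat below 0.05 m and z of green_rack_mid in the frame of red_seat below 0.04 m and contact force between the fingers and green_rack below 0.3 N) or (horizontal distance between yellow_rack_mid and red_seat below 0.05 m and z of yellow_rack_mid in the frame of red_seat below 0.04 m and contact force between the fingers and yellow_rack below 0.3 N) or (horizontal distance between black_tray_mid and red_seat below 0.05 m and z of black_tray_mid in the frame of red_seat below 0.04 m and contact force between the fingers and black_tray below 0.3 N) or (horizontal distance between white_cover_mid and red_seat below 0.05 m and z of white_cover_mid in the frame of red_seat below 0.04 m and contact force between the fingers and white_cover below 0.3 N)).
It fails at once if the bottle is disturbed (moved over 25 mm) (distance of reagent_bottle from where it was at the start of the episode above 0.025 m).
It fails at once if the beaker is disturbed (moved over 25 mm) (distance of beaker_rim from where it was at the start of the episode above 0.025 m).
It fails at once if the pipette is disturbed (moved over 25 mm) (distance of pipette from where it was at the start of the episode above 0.025 m).
It also fails if it takes over 128 s, if anything falls off the work surface, if the arm or the gripper's body presses on something with over 40 N, if the wrist force passes 120 N, or if a joint passes its speed limit or range.

## Robot

A 6-joint arm with a two-finger parallel gripper is mounted at the origin on the work surface. World frame = base frame: x ahead of the robot, y to its left, z up, the work surface at z = 0. Lengths are in mm, angles in rad, forces in N, time in s.
With the tool pointing down it reaches from about 350 to 1000 mm from the base axis. Payload 7.1 kg.
Tool frame: the origin (TCP) lies at the very end of the fingers, on their centre line; the grasp point (between the pads) lies behind it (ctrl.tcp_to_grasp is the z of the grasp point in the tool frame, in mm); z points along the fingers, y is the line along which they close (so a half turn about z gives the same grasp; the last joint's range is limited). The gripper opens to 85 mm and grips with 20 to 120 N. Pads are 22 mm wide; open, the fingers measure 114 mm over their backs; the gripper's body (76 mm by 85 mm) begins 54 mm behind the grasp point. The pads swing forward as they close: fully open they stand 13 mm farther back than shut.
Start: joints at [-1.286, 0.423, 1.63, -0, 1.089, -0.019], TCP at [186.986, -596.357, 231.319] pointing down, gripper open.
Joint ranges: [-3, 3], [-0.9, 2.11], [0.09, 2.58], [-1.31, 4.45], [0.11, 2.69], [-2.54, 2.54]. Speed limits (rad/s): [2.39, 2.39, 3.01, 3.14, 3.14, 3.14].

## Interface

Orientations are given as a unit quaternion [x, y, z, w].
In Python, from workcell import readout, optics, workorder, ctrl gives the robot as it stands.
- The arm moves only by the tool jog_arm, never from a script. Its argument "moves" is a list of rows, each an object with "delta_pos": the shift along the tool's x, y, z in m, a list of three; "twist": the turn, a rotation vector about the tool's x, y, z in rad, a list of three. A call has 1 to 8 rows; each row is the pose to reach, as a shift and turn from the pose commanded when the call began, along the tool's axes at that moment; what a row does not reach only later rows make up. A row lasts 1/8 s, in which the tool goes at most 62.5 mm and 10.7 degrees, less where a joint would pass 70% of its speed; a pose out of reach is approached as far as the arm can. A call with a gripper value outside its range is refused whole. "hand" is the finger opening in m, from 0 to 0.0854, set as the call begins (left out, the last holds). The fingers move at their own pace and stop on an object; the grip force is fixed at half the most. Time passes only in rows, so rows that repeat a pose let the fingers close. It gives the time, the measured TCP pose, the force, the opening and the grip force at its end, in the units of the state.
- readout.sense(): the state, without advancing time (a new reading comes with each control period).
- optics.grab_frame(name): name is "scene" or "top" or "wrist"; returns a dict with "image" (400x640x3 uint8, red, green, blue), "intrinsics" (3x3 intrinsics, pixels), "world_from_camera" (4x4, takes a point from camera to world coordinates). Camera axes: x right, y up, looking along -z (the intrinsics and any distortion apply to the point x, -y, -z); pixel columns grow to the right and rows downward; lengths in mm; the calibration is good to about 2 mm. A picture is of the moment at which its call begins. There is no depth.
- workorder.sign_off(): hands the job in; it is judged then, once.
The state is a dict: "t": time; "joint_positions": joint angles; "joint_velocities": joint speeds; "joint_torque": joint torques, N m; "eef_pos": TCP position; "orientation": TCP orientation; "ft_force": force on the tool from outside, world axes, zero at the start; "torque": the same for the moment, N m; "width": finger opening in mm; "grip_force": force on a finger pad.
Only numpy, scipy, OpenCV 4.12 (cv2) and the standard library are available. Lean on these libraries where they do the work, as an engineer would, in place of code of your own. Each camera call takes 0.05 s, during which the arm holds its last target. There are 200 camera calls.

## Working session

There is one attempt and no reset: what is moved stays moved. The work goes in short steps, Python scripts to look and compute and a tool call to move; the robot and the scene stay as the last step left them, time stands still between calls to the robot, and variables do not carry over. Pictures are saved under pics/ and viewed, at most 14 in all, crops included, and the job is handed in when it is done.

Besides the shell and the picture viewer there is one more tool, called after "Call:" by a JSON object that holds its "op" and its "data". jog_arm: Moves the arm, as the interface text tells. Its arguments: {"type":"object","properties":{"moves":{"type":"array"},"hand":{"type":"number"}},"required":["moves"]}

```bash
ls; mkdir -p pics; python3 - <<'E'
from workcell import readout, optics, workorder, ctrl
import cv2, numpy as np
print(ctrl.tcp_to_grasp); print(readout.sense())
for n in ("scene","top"):
    f=optics.grab_frame(n); cv2.imwrite(f"pics/{n}0.png",f["image"][:,:,::-1]); print(n,f["intrinsics"],f["world_from_camera"].round(3), [k for k in f])
E
```

```text
pics
-18.700000000000003
{'t': 0.0, 'joint_positions': array([-1.28598299e+00,  4.23860854e-01,  1.63070642e+00, -8.88743767e-06,
        1.08862136e+00, -1.89694020e-02]), 'joint_velocities': array([ 0.00021746,  0.00071692,  0.00100536, -0.00047632, -0.00098338,
        0.00125515]), 'joint_torque': array([ 2.81952860e-03, -5.57383025e+01, -2.81745136e+01,  9.38300309e-05,
        7.25599442e-03,  1.84646495e-06]), 'eef_pos': array([ 186.83939229, -595.82809514,  230.52675637]), 'orientation': array([ 9.88486040e-01,  1.51309987e-01, -1.09659291e-04, -7.90431045e-04]), 'ft_force': array([-0.14922746, -0.07780492,  0.17270446]), 'torque': array([ 0.01670707, -0.06278945,  0.01467647]), 'grip_force': 0.0, 'width': 85.56319856797563}
scene [[518.72834507   0.         322.42393367]
 [  0.         518.72834507 194.54496885]
 [  0.           0.           1.        ]] [[-7.200000e-02 -6.850000e-01  7.250000e-01  1.783237e+03]
 [ 9.970000e-01 -4.700000e-02  5.500000e-02  9.208900e+01]
 [-4.000000e-03  7.270000e-01  6.870000e-01  1.194591e+03]
 [ 0.000000e+00  0.000000e+00  0.000000e+00  1.000000e+00]] ['image', 'intrinsics', 'world_from_camera']
top [[475.47704327   0.         323.02033116]
 [  0.         475.47704327 197.11576078]
 [  0.           0.           1.        ]] [[ 2.600000e-02  9.930000e-01 -1.150000e-01  4.488920e+02]
 [-9.990000e-01  2.800000e-02  1.500000e-02  2.558100e+01]
 [ 1.800000e-02  1.150000e-01  9.930000e-01  1.457788e+03]
 [ 0.000000e+00  0.000000e+00  0.000000e+00  1.000000e+00]] ['image', 'intrinsics', 'world_from_camera']
```

View pics/scene0.png

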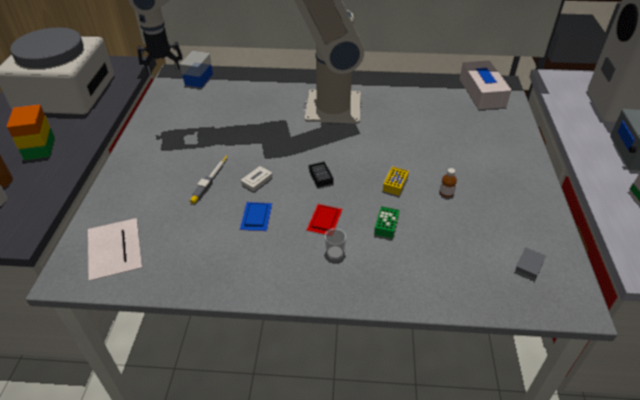

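View pics/top0.png

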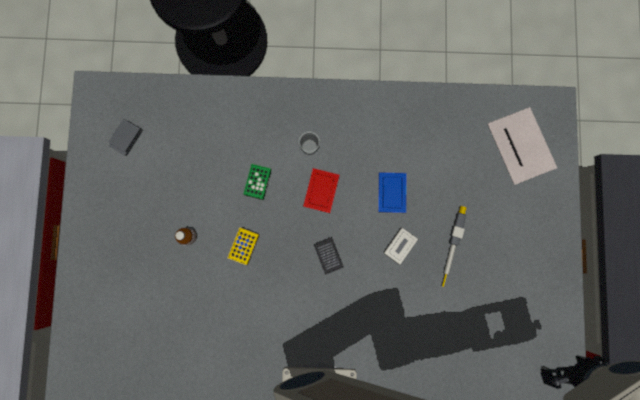

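The scene shows blue at (392,193), red at (321,191), green at (257,182), yellow at (243,246), black at (328,255) and white at (401,245) in the top view. The bottle is at (185,235), the beaker at (309,143) and the pipette near (455,245). Next I'll take coarse positions from the top view.

```bash
cat > h.py <<'E'
from workcell import readout, optics, workorder, ctrl
import cv2, numpy as np
from scipy.spatial.transform import Rotation as R
def cast(f,px,z):
    px=np.atleast_2d(np.float64(px)); K=f["intrinsics"]; T=f["world_from_camera"]
    d=np.c_[(px[:,0]-K[0,2])/K[0,0],-(px[:,1]-K[1,2])/K[1,1],-np.ones(len(px))]@T[:3,:3].T
    o=T[:3,3]; return o+d*((z-o[2])/d[:,2])[:,None]
def proj(f,P):
    T=np.linalg.inv(f["world_from_camera"]); K=f["intrinsics"]
    c=np.atleast_2d(P)@T[:3,:3].T+T[:3,3]
    return np.c_[K[0,0]*c[:,0]/-c[:,2]+K[0,2],K[1,1]*-c[:,1]/-c[:,2]+K[1,2]]
def mask(f,name):
    h,s,v=[a.astype(int) for a in cv2.split(cv2.cvtColor(f["image"],cv2.COLOR_RGB2HSV))]
    col=(s>110)&(v>50)
    return {"green":col&(h>45)&(h<85),"yellow":col&(h>18)&(h<38),"blue":col&(h>100)&(h<130),
     "red":col&((h<8)|(h>172)),"black":(v<55),"white":(s<40)&(v>150)}[name].astype(np.uint8)
def rect(f,name,z,near=None,rad=80,close=5):
    """min-area rectangle of the named mask's outline cast on height z: centre, sides, yaw of the long side"""
    m=mask(f,name)
    if near is not None:
        w=np.zeros_like(m); c=proj(f,[*near,z])[0]; e=proj(f,[near[0]+rad,near[1],z])[0]
        cv2.circle(w,tuple(int(a) for a in c),int(np.hypot(*(e-c))),1,-1); m&=w
    m=cv2.morphologyEx(m,cv2.MORPH_CLOSE,np.ones((close,close),np.uint8))
    cs,_=cv2.findContours(m,cv2.RETR_EXTERNAL,cv2.CHAIN_APPROX_NONE)
    c=max(cs,key=cv2.contourArea)[:,0]
    P=cast(f,c,z)[:,:2].astype(np.float32); (cx,cy),(a,b),t=cv2.minAreaRect(P)
    if a<b: a,b,t=b,a,t+90
    y=np.radians((t+90)%180-90); return np.round([cx,cy,a,b,y],3),c
def goto(x,y,z,yaw):
    """rows' delta_pos (m) and twist from now to tool-down with tool x along yaw"""
    s=readout.sense(); q=R.from_quat(s["orientation"]); g=R.from_euler("z",yaw)*R.from_euler("x",np.pi)
    print("d",(q.inv().apply(np.array([x,y,z])-s["eef_pos"])/1000).round(4),"tw",(q.inv()*g).as_rotvec().round(4),"t",round(s["t"],2))
E
python3 - <<'E'
from h import *
f=optics.grab_frame("top")
print([a for a in dir(ctrl) if a[0]!='_'],[a for a in dir(readout) if a[0]!='_'])
for n,z,px in (("green",40,(257,182)),("yellow",40,(243,246)),("black",30,(328,255)),("white",30,(401,245)),("blue",4,(392,193)),("red",4,(321,191))):
    p=cast(f,px,z)[0,:2]; print(n,p.round(),rect(f,n,z,p,80)[0])
print("bottle,beaker,pip ends",cast(f,[(185,235)],100).round(),cast(f,[(309,143)],75).round(),cast(f,[(462,208),(444,285)],10).round())
E
```

```text
['IKError', 'tcp_to_grasp'] ['sense']
green [654. 204.] [ 6.56065e+02  2.03750e+02  9.56380e+01  6.16650e+01 -2.13000e-01]
yellow [461. 237.] [ 4.62471e+02  2.37154e+02  9.87700e+01  6.38080e+01 -3.36000e-01]
black [441. -15.] [ 4.41197e+02 -1.59780e+01  9.46050e+01  5.68930e+01  4.06000e-01]
white [ 477. -234.] [ 474.774 -233.134   92.695   56.81    -0.599]
blue [ 637. -209.] [ 6.39095e+02 -2.09480e+02  1.23950e+02  8.63440e+01 -1.90000e-02]
red [636.  10.] [ 6.39122e+02  1.03480e+01  1.23746e+02  8.64700e+01 -2.19000e-01]
bottle,beaker,pip ends [[487. 393. 100.]] [[770.  50.  75.]] [[ 596. -424.   10.]
 [ 361. -368.   10.]]
```

```bash
python3 - <<'E'
from h import *
goto(639,-209,250,-0.019)
f=optics.grab_frame("wrist"); s=readout.sense(); T=f["world_from_camera"]
q=R.from_quat(s["orientation"]); print(q.inv().apply(T[:3,3]-s["eef_pos"]).round(1),(q.inv().as_matrix()@T[:3,:3]).round(3),f["intrinsics"])
E
```

```text
d [ 0.5472 -0.234  -0.019 ] tw [-1.200e-03  2.000e-04  3.228e-01] t 0.15
[  72.6   -0.2 -142.6] [[ 0.001  0.96   0.282]
 [ 1.    -0.001 -0.   ]
 [-0.     0.282 -0.96 ]] [[300.92588548   0.         319.64166521]
 [  0.         300.92588548 200.76666692]
 [  0.           0.           1.        ]]
```

Call:
{"op": "jog_arm", "data": {"moves": [{"delta_pos": [0.547, -0.234, -0.019], "twist": [-0.001, 0, 0.323]}, {"delta_pos": [0.547, -0.234, -0.019], "twist": [-0.001, 0, 0.323]}, {"delta_pos": [0.547, -0.234, -0.019], "twist": [-0.001, 0, 0.323]}, {"delta_pos": [0.547, -0.234, -0.019], "twist": [-0.001, 0, 0.323]}, {"delta_pos": [0.547, -0.234, -0.019], "twist": [-0.001, 0, 0.323]}, {"delta_pos": [0.547, -0.234, -0.019], "twist": [-0.001, 0, 0.323]}, {"delta_pos": [0.547, -0.234, -0.019], "twist": [-0.001, 0, 0.323]}, {"delta_pos": [0.547, -0.234, -0.019], "twist": [-0.001, 0, 0.323]}], "hand": 0.085}}

```text
t: 1.2
eef_pos: [566.8, -270.8, 247.3]
orientation: [1.0, -0.01, 0.0, 0.001]
ft_force: [0.1, -0.6, -0.5]
width: 85.3
grip_force: 0.0
```

```bash
python3 -c "
from h import *
goto(639,-209,250,-0.019)"
```

```text
d [ 0.071  -0.0632 -0.0028] tw [ 0.0011 -0.0002 -0.0001] t 1.2
```

Call:
{"op": "jog_arm", "data": {"moves": [{"delta_pos": [0.068, -0.06, -0.003], "twist": [0.001, 0, 0]}, {"delta_pos": [0.068, -0.06, -0.003], "twist": [0.001, 0, 0]}, {"delta_pos": [0.068, -0.06, -0.003], "twist": [0.001, 0, 0]}, {"delta_pos": [0.068, -0.06, -0.003], "twist": [0.001, 0, 0]}]}}

```text
t: 1.7
eef_pos: [633.5, -214.5, 249.8]
orientation: [1.0, -0.01, -0.001, 0.0]
ft_force: [-0.7, -0.2, -0.2]
width: 84.9
grip_force: 0.0
```

```bash
python3 - <<'E'
from h import *
f=optics.grab_frame("wrist"); cv2.imwrite("pics/w_blue.png",f["image"][:,:,::-1])
s=readout.sense(); print(s["eef_pos"],s["joint_positions"].round(2))
print("flange",rect(f,"blue",4,(639,-209),90)[0])
goto(655,204,250,-0.213)
E
```

```text
[ 633.32858852 -214.8372753   249.95138096] [-0.34  0.47  1.51 -0.    1.16  1.25]
flange [ 6.40638e+02 -2.11139e+02  1.23216e+02  8.55070e+01  4.00000e-03]
d [ 1.310e-02 -4.192e-01 -1.000e-04] tw [1.000e-04 8.000e-04 1.924e-01] t 1.75
```

View pics/w_blue.png

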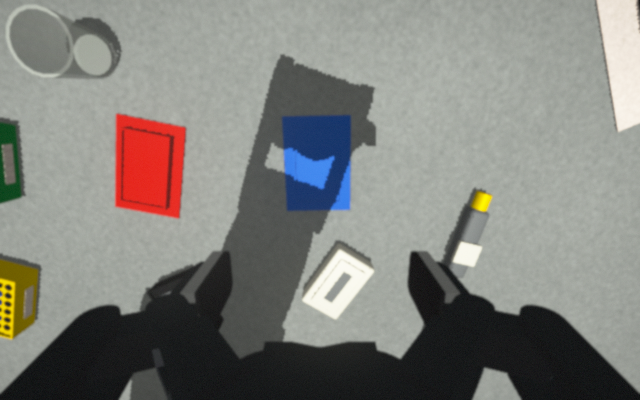

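The wrist view shows the blue plate at (317,163), partly in the arm's shadow, with the white cover at (338,280) and the red plate at (150,165). The wrist estimate agrees with the top view to within 2 mm. On to green.

Call:
{"op": "jog_arm", "data": {"moves": [{"delta_pos": [0.013, -0.419, 0], "twist": [0, 0.001, 0.192]}, {"delta_pos": [0.013, -0.419, 0], "twist": [0, 0.001, 0.192]}, {"delta_pos": [0.013, -0.419, 0], "twist": [0, 0.001, 0.192]}, {"delta_pos": [0.013, -0.419, 0], "twist": [0, 0.001, 0.192]}, {"delta_pos": [0.013, -0.419, 0], "twist": [0, 0.001, 0.192]}, {"delta_pos": [0.013, -0.419, 0], "twist": [0, 0.001, 0.192]}, {"delta_pos": [0.013, -0.419, 0], "twist": [0, 0.001, 0.192]}, {"delta_pos": [0.013, -0.419, 0], "twist": [0, 0.001, 0.192]}]}}

```text
t: 2.75
eef_pos: [655.3, 206.4, 250.2]
orientation: [0.995, -0.104, 0.001, -0.0]
ft_force: [-0.3, -0.7, 0.2]
width: 84.9
grip_force: 0.0
```

```bash
python3 - <<'E'
from h import *
f=optics.grab_frame("wrist"); cv2.imwrite("pics/w_green.png",f["image"][:,:,::-1])
s=readout.sense(); print(s["eef_pos"],s["joint_velocities"].round(2))
r,c=rect(f,"green",40,(655,204),80); print(r,c.min(0),c.max(0))
goto(655,204,250,-0.213)
E
```

```text
[655.25116241 204.63935236 250.08524083] [-0.04 -0.01  0.01 -0.01  0.   -0.  ]
[ 6.58930e+02  2.03886e+02  9.63310e+01  6.06570e+01 -2.08000e-01] [296 131] [347 211]
d [-0.0001  0.0007  0.0001] tw [ 0.0004 -0.0009  0.0025] t 2.8
```

View pics/w_green.png

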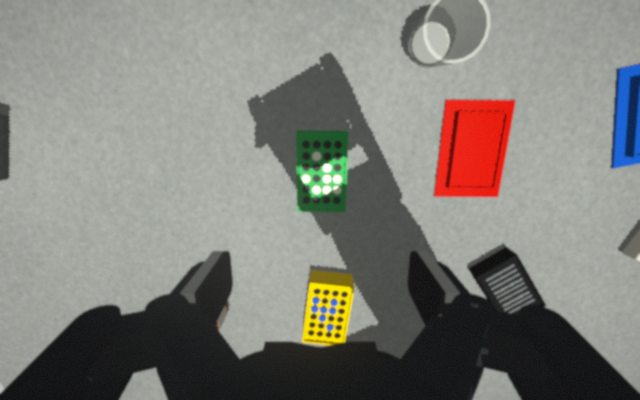

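The green rack's top sits at columns 296–347 and rows 131–211, and measures 96.3 × 60.7 mm, which matches the given size. The yellow rack is at (328,308). Next I'll work out the descent.

```bash
python3 -c "
from h import *
goto(658,203.9,6,-0.208)"
```

```text
d [0.0026 0.     0.2441] tw [ 0.0004 -0.0009 -0.0025] t 2.8
```

Call:
{"op": "jog_arm", "data": {"moves": [{"delta_pos": [0.0026, 0, 0.06], "twist": [0, -0.001, -0.0025]}, {"delta_pos": [0.0026, 0, 0.12], "twist": [0, -0.001, -0.0025]}, {"delta_pos": [0.0026, 0, 0.18], "twist": [0, -0.001, -0.0025]}, {"delta_pos": [0.0026, 0, 0.22], "twist": [0, -0.001, -0.0025]}, {"delta_pos": [0.0026, 0, 0.243], "twist": [0, -0.001, -0.0025]}, {"delta_pos": [0.0026, 0, 0.243], "twist": [0, -0.001, -0.0025]}, {"delta_pos": [0.0026, 0, 0.243], "twist": [0, -0.001, -0.0025]}]}}

```text
t: 3.68
eef_pos: [659.9, 204.2, 9.2]
orientation: [0.995, -0.104, 0.001, -0.001]
ft_force: [0.2, 0.4, 0.4]
width: 85.1
grip_force: 0.0
```

Call:
{"op": "jog_arm", "data": {"moves": [{"delta_pos": [0, 0, 0]}, {"delta_pos": [0, 0, 0]}, {"delta_pos": [0, 0, 0]}, {"delta_pos": [0, 0, 0]}, {"delta_pos": [0, 0, 0]}, {"delta_pos": [0, 0, 0]}, {"delta_pos": [0, 0, 0]}], "hand": 0.04}}

```text
invalid input at $.moves[0]: expected keys delta_pos, twist
```

Call:
{"op": "jog_arm", "data": {"moves": [{"delta_pos": [-0.001, 0, 0.003], "twist": [0, 0, 0]}, {"delta_pos": [-0.001, 0, 0.003], "twist": [0, 0, 0]}]}}

```text
t: 3.92
eef_pos: [657.8, 204.8, 5.3]
orientation: [0.995, -0.104, 0.001, -0.0]
ft_force: [0.1, 0.4, -0.2]
width: 85.1
grip_force: 0.0
```

Call:
{"op": "jog_arm", "data": {"moves": [{"delta_pos": [0, 0, 0], "twist": [0, 0, 0]}, {"delta_pos": [0, 0, 0], "twist": [0, 0, 0]}, {"delta_pos": [0, 0, 0], "twist": [0, 0, 0]}, {"delta_pos": [0, 0, 0], "twist": [0, 0, 0]}, {"delta_pos": [0, 0, 0], "twist": [0, 0, 0]}, {"delta_pos": [0, 0, 0], "twist": [0, 0, 0]}], "hand": 0.04}}

```text
t: 4.68
eef_pos: [657.8, 204.8, 4.9]
orientation: [0.995, -0.104, 0.0, -0.0]
ft_force: [-0.6, 0.4, 5.8]
width: 59.3
grip_force: 64.4
```

Call:
{"op": "jog_arm", "data": {"moves": [{"delta_pos": [0, 0, -0.02], "twist": [0, 0, 0]}, {"delta_pos": [0, 0, -0.07], "twist": [0, 0, 0]}, {"delta_pos": [0, 0, -0.12], "twist": [0, 0, 0]}, {"delta_pos": [0, 0, -0.13], "twist": [0, 0, 0]}, {"delta_pos": [0, 0, -0.13], "twist": [0, 0, 0]}]}}

```text
t: 5.3
eef_pos: [657.6, 204.6, 135.3]
orientation: [0.995, -0.104, 0.001, -0.0]
ft_force: [-0.1, -0.3, -1.4]
width: 59.6
grip_force: 65.0
```

```bash
python3 -c "
from h import *
goto(640,-211.1,135,0.0)"
```

```text
d [6.890e-02 4.103e-01 1.000e-04] tw [-0.0007 -0.0016 -0.2087] t 5.3
```

Call:
{"op": "jog_arm", "data": {"moves": [{"delta_pos": [0.0086, 0.051, 0], "twist": [0, -0.001, -0.026]}, {"delta_pos": [0.0172, 0.102, 0], "twist": [0, -0.001, -0.052]}, {"delta_pos": [0.0258, 0.154, 0], "twist": [0, -0.001, -0.078]}, {"delta_pos": [0.0344, 0.205, 0], "twist": [0, -0.001, -0.104]}, {"delta_pos": [0.043, 0.256, 0], "twist": [0, -0.001, -0.13]}, {"delta_pos": [0.0517, 0.308, 0], "twist": [0, -0.001, -0.157]}, {"delta_pos": [0.061, 0.365, 0], "twist": [0, -0.001, -0.183]}, {"delta_pos": [0.069, 0.41, 0], "twist": [0, -0.001, -0.209]}]}}

```text
t: 6.3
eef_pos: [638.2, -212.6, 131.8]
orientation: [1.0, 0.0, -0.002, -0.001]
ft_force: [0.9, 0.1, -1.2]
width: 59.3
grip_force: 65.2
```

Call:
{"op": "jog_arm", "data": {"moves": [{"delta_pos": [0, 0, 0], "twist": [0, 0, 0]}, {"delta_pos": [0, 0, 0], "twist": [0, 0, 0]}]}}

```text
t: 6.55
eef_pos: [638.7, -210.3, 132.3]
orientation: [1.0, -0.0, -0.002, -0.001]
ft_force: [-0.1, -1.0, -1.7]
width: 59.1
grip_force: 65.2
```

```bash
python3 - <<'E'
from h import *
f=optics.grab_frame("wrist"); cv2.imwrite("pics/w_hold.png",f["image"][:,:,::-1])
t=optics.grab_frame("top")
s=readout.sense(); print(s["eef_pos"],s["grip_force"])
zt=s["eef_pos"][2]-4.9+40
for g,z,n in ((f,zt,"wrist held"),(t,zt,"top held")):
    r,c=rect(g,"green",z,s["eef_pos"][:2],90); print(n,r,c.min(0),c.max(0))
print("top blue",rect(t,"blue",4,(640,-211),90)[0],"wrist",rect(f,"blue",4,(640,-211),90)[0])
goto(640,-211.1,135,0.0)
E
```

```text
[ 639.41160619 -209.39589327  133.06869742] 65.23246765136719
wrist held [ 6.52625e+02 -2.09745e+02  8.14150e+01  6.02780e+01 -3.00000e-03] [239 165] [400 351]Traceback (most recent call last):
  File "<stdin>", line 7, in <module>
  File "h.py", line 25, in rect
    c=max(cs,key=cv2.contourArea)[:,0]
      ~~~^^^^^^^^^^^^^^^^^^^^^^^^
ValueError: max() iterable argument is empty
```

View pics/w_hold.png

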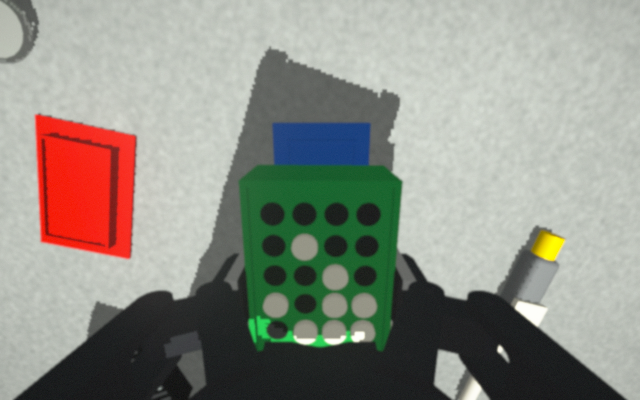

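The wrist view shows the green rack held level. Its front top edge is near row 183, columns 241–401. The blue flange's far edge is at row 123, columns 274–370. I'll compare the two.

```bash
cat >> h.py <<'E'
def edge(f,name,near,z,rad=90):
    """far (+tool x) edge of a mask region: left/right corner rays on height z and the yaw of that edge's normal"""
    _,c=rect(f,name,z,near,rad); L,Rr=c[:,0].min(),c[:,0].max(); w=Rr-L
    xs=np.arange(int(L+.15*w),int(Rr-.15*w)); ys=np.array([c[c[:,0]==x,1].min() for x in xs])
    k,b=np.polyfit(xs,ys,1); ys2=b+k*xs
    P=cast(f,np.c_[xs,ys2],z); d=P[-1]-P[0]; return L,Rr,P.mean(0)[:2],np.arctan2(d[1],d[0])+np.pi/2
def rows(f,x,a,b):
    return [tuple(int(q) for q in f["image"][r,x]) for r in range(a,b)]
E
python3 - <<'E'
from h import *
f=optics.grab_frame("wrist"); s=readout.sense(); p=s["eef_pos"]; print(p,s["t"])
zt=p[2]-4.9+40
print("blue",edge(f,"blue",(640,-209),4)); print("rack front-face bottom",edge(f,"green",p[:2],zt-35))
print(rows(f,318,158,192))
print(cast(f,[(321,183),(241,183),(401,183)],zt).round(1), cast(f,[(274,140),(370,140),(320,123)],4).round(1))
E
```

```text
[ 639.68303154 -209.33973012  133.40582205] 6.7
blue (np.int32(274), np.int32(370), array([ 701.83923344, -210.05143074]), np.float64(0.002169637802630131))
rack front-face bottom (np.int32(240), np.int32(400), array([ 687.53323043, -208.91474515]), np.float64(-0.0051514701327275425))
[(29, 66, 127), (31, 67, 128), (24, 63, 126), (26, 66, 126), (26, 65, 125), (25, 67, 122), (28, 75, 107), (30, 86, 81), (25, 90, 55), (20, 90, 43), (24, 93, 47), (23, 92, 46), (25, 92, 44), (21, 91, 43), (24, 93, 44), (23, 92, 43), (25, 91, 43), (22, 91, 42), (29, 93, 48), (25, 92, 44), (23, 91, 45), (29, 95, 47), (28, 98, 46), (27, 100, 48), (32, 104, 50), (23, 101, 46), (30, 103, 49), (27, 103, 47), (29, 104, 50), (29, 101, 46), (24, 100, 46), (26, 102, 49), (24, 104, 48), (26, 103, 46)]
[[ 687.3 -209.5  168.5]
 [ 687.2 -180.3  168.5]
 [ 687.4 -238.7  168.5]] [[ 688.  -168.4    4. ]
 [ 688.2 -253.6    4. ]
 [ 702.7 -209.2    4. ]]
```

```bash
python3 -c "
from h import *
goto(640.2,-210.8,30,0.002)"
```

```text
d [0.0007 0.0015 0.1034] tw [-0.0008  0.0022 -0.0002] t 6.7
```

Call:
{"op": "jog_arm", "data": {"moves": [{"delta_pos": [0.0007, 0.0015, 0.04], "twist": [-0.001, 0.002, 0]}, {"delta_pos": [0.0007, 0.0015, 0.08], "twist": [-0.001, 0.002, 0]}, {"delta_pos": [0.0007, 0.0015, 0.103], "twist": [-0.001, 0.002, 0]}, {"delta_pos": [0.0007, 0.0015, 0.103], "twist": [-0.001, 0.002, 0]}, {"delta_pos": [0.0007, 0.0015, 0.103], "twist": [-0.001, 0.002, 0]}, {"delta_pos": [0.0007, 0.0015, 0.103], "twist": [-0.001, 0.002, 0]}]}}

```text
t: 7.45
eef_pos: [641.8, -212.6, 32.9]
orientation: [1.0, 0.0, 0.002, 0.001]
ft_force: [0.1, 0.0, -1.2]
width: 59.1
grip_force: 65.3
```

```bash
python3 -c "
from h import *
print(readout.sense()['eef_pos'])
goto(640.2,-210.8,16.5,0.002)"
```

```text
[ 641.83366243 -212.64857957   32.93639905]
d [-0.0017 -0.0019  0.0164] tw [ 0.0017 -0.0039 -0.0016] t 7.45
```

Call:
{"op": "jog_arm", "data": {"moves": [{"delta_pos": [-0.001, -0.0015, 0.006], "twist": [0.001, -0.002, -0.001]}, {"delta_pos": [-0.001, -0.0015, 0.006], "twist": [0.001, -0.002, -0.001]}, {"delta_pos": [-0.001, -0.0015, 0.006], "twist": [0.001, -0.002, -0.001]}, {"delta_pos": [-0.001, -0.0015, 0.006], "twist": [0.001, -0.002, -0.001]}, {"delta_pos": [-0.001, -0.0015, 0.006], "twist": [0.001, -0.002, -0.001]}, {"delta_pos": [-0.001, -0.0015, 0.006], "twist": [0.001, -0.002, -0.001]}]}}

```text
t: 8.2
eef_pos: [639.6, -210.8, 25.2]
orientation: [1.0, 0.001, -0.0, -0.0]
ft_force: [-0.8, 0.4, -1.2]
width: 59.2
grip_force: 65.3
```

```bash
python3 -c "
from h import *
print(readout.sense()['eef_pos'])
goto(640.2,-210.8,16.5,0.002)"
```

```text
[ 639.58453342 -210.8178761    25.15850246]
d [ 0.0006 -0.      0.0087] tw [-0.0002  0.0008 -0.0007] t 8.2
```

Now well aligned; lowering gently.

Call:
{"op": "jog_arm", "data": {"moves": [{"delta_pos": [0.0005, 0, 0.003], "twist": [0, 0.001, 0]}, {"delta_pos": [0.0005, 0, 0.006], "twist": [0, 0.001, 0]}, {"delta_pos": [0.0005, 0, 0.008], "twist": [0, 0.001, 0]}, {"delta_pos": [0.0005, 0, 0.009], "twist": [0, 0.001, 0]}, {"delta_pos": [0.0005, 0, 0.009], "twist": [0, 0.001, 0]}, {"delta_pos": [0.0005, 0, 0.009], "twist": [0, 0.001, 0]}]}}

```text
t: 8.95
eef_pos: [639.9, -210.8, 16.8]
orientation: [1.0, 0.001, -0.0, -0.0]
ft_force: [-3.5, 1.0, 5.7]
width: 59.2
grip_force: 66.4
```

Call:
{"op": "jog_arm", "data": {"moves": [{"delta_pos": [0, 0, 0], "twist": [0, 0, 0]}, {"delta_pos": [0, 0, 0], "twist": [0, 0, 0]}, {"delta_pos": [0, 0, 0], "twist": [0, 0, 0]}, {"delta_pos": [0, 0, 0], "twist": [0, 0, 0]}, {"delta_pos": [0, 0, -0.05], "twist": [0, 0, 0]}, {"delta_pos": [0, 0, -0.11], "twist": [0, 0, 0]}, {"delta_pos": [0, 0, -0.17], "twist": [0, 0, 0]}, {"delta_pos": [0, 0, -0.233], "twist": [0, 0, 0]}], "hand": 0.085}}

```text
t: 9.95
eef_pos: [639.7, -210.7, 250.4]
orientation: [1.0, 0.001, -0.0, -0.0]
ft_force: [0.4, -0.5, 0.9]
width: 85.3
grip_force: 0.0
```

Call:
{"op": "jog_arm", "data": {"moves": [{"delta_pos": [0, 0, 0], "twist": [0, 0, 0]}, {"delta_pos": [0, 0, 0], "twist": [0, 0, 0]}, {"delta_pos": [0, 0, 0], "twist": [0, 0, 0]}]}}

```text
t: 10.32
eef_pos: [639.0, -210.5, 246.5]
orientation: [1.0, 0.001, -0.002, -0.001]
ft_force: [0.4, -0.8, -0.9]
width: 84.9
grip_force: 0.0
```

```bash
python3 - <<'E'
from h import *
f=optics.grab_frame("wrist"); cv2.imwrite("pics/w_g1.png",f["image"][100:260,220:420,::-1].repeat(3,0).repeat(3,1))
s=readout.sense(); print(s["eef_pos"],s["width"])
r,c=rect(f,"green",52,(640,-211),80); print("green",r,c.min(0),c.max(0))
print("blue",rect(f,"blue",4,(640,-211),100,close=3)[0])
goto(462,237,250,-0.336)
E
```

```text
[ 639.03512197 -210.53121091  246.44634955] 84.96366322789049
green [ 642.216 -210.204   96.088   59.738   -0.   ] [294 132] [347 215]
blue [ 6.40323e+02 -2.11111e+02  1.22779e+02  8.54330e+01  2.00000e-03]
d [-0.1765 -0.4478 -0.0023] tw [-0.0009  0.0034  0.3373] t 10.38
```

View pics/w_g1.png

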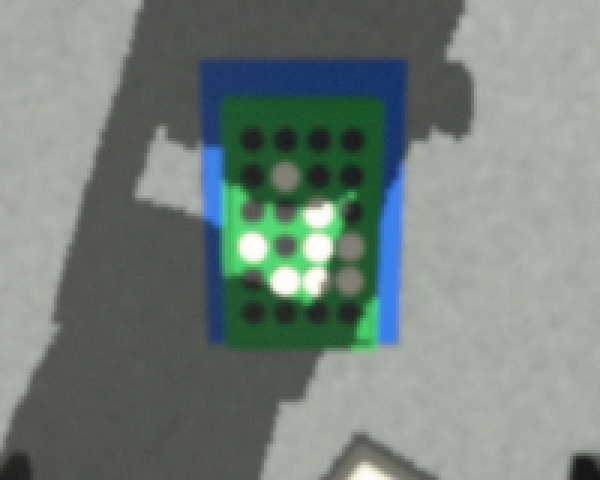

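The crop shows the green rack square and centred inside the blue flange, at crop pixels (223–385, 97–348). Offset is about 1 mm. Next is yellow.

Call:
{"op": "jog_arm", "data": {"moves": [{"delta_pos": [-0.022, -0.056, 0], "twist": [0, 0.003, 0.05]}, {"delta_pos": [-0.044, -0.112, 0], "twist": [0, 0.003, 0.1]}, {"delta_pos": [-0.066, -0.168, 0], "twist": [0, 0.003, 0.15]}, {"delta_pos": [-0.088, -0.224, 0], "twist": [0, 0.003, 0.2]}, {"delta_pos": [-0.11, -0.28, 0], "twist": [0, 0.003, 0.25]}, {"delta_pos": [-0.132, -0.336, 0], "twist": [0, 0.003, 0.3]}, {"delta_pos": [-0.154, -0.392, 0], "twist": [0, 0.003, 0.337]}, {"delta_pos": [-0.1765, -0.448, 0], "twist": [0, 0.003, 0.337]}]}}

```text
t: 11.38
eef_pos: [461.6, 238.4, 247.7]
orientation: [0.986, -0.167, 0.001, 0.0]
ft_force: [0.6, 1.0, 0.0]
width: 85.1
grip_force: 0.0
```

Call:
{"op": "jog_arm", "data": {"moves": [{"delta_pos": [0, 0, 0], "twist": [0, 0, 0]}, {"delta_pos": [0, 0, 0], "twist": [0, 0, 0]}, {"delta_pos": [0, 0, 0], "twist": [0, 0, 0]}, {"delta_pos": [0, 0, 0], "twist": [0, 0, 0]}]}}

```text
t: 11.88
eef_pos: [463.4, 235.8, 248.5]
orientation: [0.986, -0.168, 0.001, 0.0]
ft_force: [-0.2, -0.5, 0.5]
width: 84.6
grip_force: 0.0
```

```bash
python3 - <<'E'
from h import *
f=optics.grab_frame("wrist"); cv2.imwrite("pics/w_yel.png",f["image"][:,:,::-1])
s=readout.sense(); print(s["eef_pos"],s["width"],f["world_from_camera"][:3,3])
r,c=rect(f,"yellow",40,(462,237),80); print("yellow",r,c.min(0),c.max(0))
goto(r[0],r[1],6,r[4])
E
```

```text
[463.39255599 235.90813007 248.61095606] 84.9907594493226 [531.43733045 212.57822048 391.41663371]
yellow [ 4.63100e+02  2.37104e+02  9.78770e+01  6.09430e+01 -3.37000e-01] [293 135] [345 216]
d [-0.0014 -0.0009  0.2426] tw [-0.0006 -0.0029 -0.0006] t 11.93
```

View pics/w_yel.png

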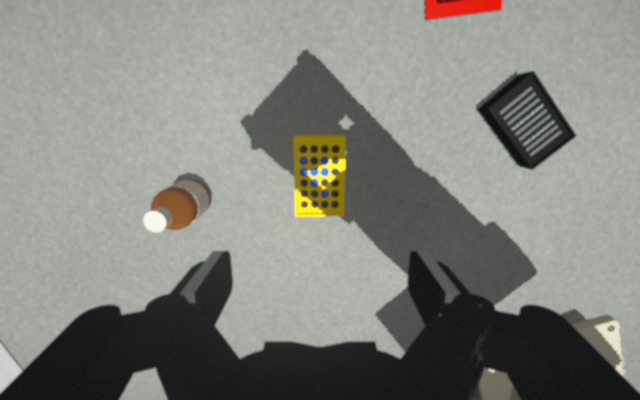

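The yellow top is at columns 293–345 and rows 135–216, 97.9 × 60.9 mm. The bottle at (175,205) is well clear of the fingers.

Call:
{"op": "jog_arm", "data": {"moves": [{"delta_pos": [-0.0024, -0.001, 0.06], "twist": [0, -0.003, 0]}, {"delta_pos": [-0.0024, -0.001, 0.12], "twist": [0, -0.003, 0]}, {"delta_pos": [-0.0024, -0.001, 0.18], "twist": [0, -0.003, 0]}, {"delta_pos": [-0.0024, -0.001, 0.22], "twist": [0, -0.003, 0]}, {"delta_pos": [-0.0024, -0.001, 0.238], "twist": [0, -0.003, 0]}, {"delta_pos": [-0.0024, -0.001, 0.238], "twist": [0, -0.003, 0]}, {"delta_pos": [-0.0024, -0.001, 0.238], "twist": [0, -0.003, 0]}, {"delta_pos": [-0.0024, -0.001, 0.238], "twist": [0, -0.003, 0]}]}}

```text
t: 12.92
eef_pos: [462.9, 239.1, 12.3]
orientation: [0.986, -0.167, 0.001, -0.001]
ft_force: [-0.8, 0.4, -0.0]
width: 85.2
grip_force: 0.0
```

```bash
python3 -c "
from h import *
goto(462.1,237.5,5,-.337)"
```

```text
d [-0.0003  0.0018  0.0073] tw [-0.0029 -0.0022  0.0012] t 12.93
```

Call:
{"op": "jog_arm", "data": {"moves": [{"delta_pos": [-0.0003, 0.001, 0.006], "twist": [-0.002, -0.001, 0]}, {"delta_pos": [-0.0003, 0.001, 0.006], "twist": [-0.002, -0.001, 0]}, {"delta_pos": [-0.0003, 0.001, 0.006], "twist": [-0.002, -0.001, 0]}, {"delta_pos": [-0.0003, 0.001, 0.006], "twist": [-0.002, -0.001, 0]}]}}

```text
t: 13.42
eef_pos: [461.2, 237.8, 4.7]
orientation: [0.986, -0.167, -0.001, 0.001]
ft_force: [0.7, 0.4, -0.4]
width: 85.0
grip_force: 0.0
```

Call:
{"op": "jog_arm", "data": {"moves": [{"delta_pos": [0, 0, 0], "twist": [0, 0, 0]}, {"delta_pos": [0, 0, 0], "twist": [0, 0, 0]}, {"delta_pos": [0, 0, 0], "twist": [0, 0, 0]}, {"delta_pos": [0, 0, 0], "twist": [0, 0, 0]}, {"delta_pos": [0, 0, 0], "twist": [0, 0, 0]}, {"delta_pos": [0, 0, 0], "twist": [0, 0, 0]}], "hand": 0.04}}

```text
t: 14.18
eef_pos: [461.4, 237.9, 5.0]
orientation: [0.986, -0.167, -0.0, 0.0]
ft_force: [-0.5, 1.0, 5.5]
width: 59.4
grip_force: 64.1
```

```bash
python3 -c "
from h import *
print(readout.sense()['eef_pos'])"
```

```text
[461.42630028 237.91922555   4.96917004]
```

Call:
{"op": "jog_arm", "data": {"moves": [{"delta_pos": [0, 0, -0.02], "twist": [0, 0, 0]}, {"delta_pos": [0, 0, -0.07], "twist": [0, 0, 0]}, {"delta_pos": [0, 0, -0.12], "twist": [0, 0, 0]}, {"delta_pos": [0, 0, -0.155], "twist": [0, 0, 0]}, {"delta_pos": [0, 0, -0.155], "twist": [0, 0, 0]}, {"delta_pos": [0, 0, -0.155], "twist": [0, 0, 0]}]}}

```text
t: 14.92
eef_pos: [460.4, 237.4, 158.5]
orientation: [0.986, -0.167, -0.001, 0.001]
ft_force: [0.9, -0.9, -2.7]
width: 59.3
grip_force: 66.0
```

```bash
python3 -c "
from h import *
goto(640.5,-210.6,160,0.001)"
```

```text
d [ 0.3176  0.3636 -0.0013] tw [ 0.0023  0.0029 -0.3367] t 14.93
```

Call:
{"op": "jog_arm", "data": {"moves": [{"delta_pos": [0.04, 0.046, 0], "twist": [0.001, 0.002, -0.042]}, {"delta_pos": [0.08, 0.092, 0], "twist": [0.001, 0.002, -0.084]}, {"delta_pos": [0.12, 0.138, 0], "twist": [0.001, 0.002, -0.126]}, {"delta_pos": [0.16, 0.183, 0], "twist": [0.001, 0.002, -0.168]}, {"delta_pos": [0.2, 0.229, 0], "twist": [0.001, 0.002, -0.21]}, {"delta_pos": [0.24, 0.275, 0], "twist": [0.001, 0.002, -0.252]}, {"delta_pos": [0.28, 0.32, 0], "twist": [0.001, 0.002, -0.294]}, {"delta_pos": [0.318, 0.364, -0.001], "twist": [0.001, 0.002, -0.336]}]}}

```text
t: 15.92
eef_pos: [640.8, -212.2, 157.6]
orientation: [1.0, 0.001, -0.002, -0.001]
ft_force: [0.7, 0.3, -2.8]
width: 59.3
grip_force: 65.8
```

Call:
{"op": "jog_arm", "data": {"moves": [{"delta_pos": [0, 0, 0], "twist": [0, 0, 0]}, {"delta_pos": [0, 0, 0], "twist": [0, 0, 0]}, {"delta_pos": [0, 0, 0], "twist": [0, 0, 0]}, {"delta_pos": [0, 0, 0], "twist": [0, 0, 0]}]}}

```text
t: 16.42
eef_pos: [641.4, -209.2, 160.6]
orientation: [1.0, 0.001, 0.0, -0.0]
ft_force: [-0.2, -0.3, -2.6]
width: 59.2
grip_force: 66.0
```

```bash
python3 - <<'E'
from h import *
f=optics.grab_frame("wrist"); cv2.imwrite("pics/w_hold2.png",f["image"][:,:,::-1]); s=readout.sense(); p=s["eef_pos"]; print(p,s["t"],s["grip_force"])
print("green",edge(f,"green",(640.5,-210.6),52)); 
print("blue",edge(f,"blue",(640.5,-210.6),4))
print(edge(f,"yellow",p[:2],p[2]+30))
for r in range(130,200,2): print(r,f["image"][r,310:330].mean(0).astype(int),end=";")
goto(640.5,-210.6,70,0.001)
E
```

```text
[ 641.55389006 -209.44064104  160.836236  ] 16.475 66.04262173175812
green (np.int32(287), np.int32(357), array([ 690.66996228, -209.9356655 ]), np.float64(-0.012146516005190122))
blue (np.int32(278), np.int32(365), array([ 701.72998292, -209.62834248]), np.float64(0.017335129726546272))
(np.int32(238), np.int32(401), array([ 695.69975808, -208.32700488]), np.float64(0.003316974979778786))
130 [ 30  63 120];132 [ 30  63 120];134 [ 30  63 120];136 [ 29  63 120];138 [ 29  63 119];140 [28 69 96];142 [27 85 50];144 [29 92 45];146 [32 98 47];148 [32 99 48];150 [32 99 47];152 [32 99 46];154 [32 96 45];156 [33 77 40];158 [33 56 36];160 [33 48 34];162 [61 64 29];164 [122 107   8];166 [136 116   0];168 [136 117   1];170 [136 117   0];172 [136 117   0];174 [136 117   0];176 [137 117   1];178 [141 120   0];180 [149 128   0];182 [151 129   0];184 [151 130   0];186 [151 130   0];188 [151 130   0];190 [151 129   0];192 [151 129   0];194 [151 129   0];196 [151 129   0];198 [151 128   0];d [-0.0011  0.0012  0.0908] tw [ 0.0001 -0.0005  0.0006] t 16.48
```

View pics/w_hold2.png

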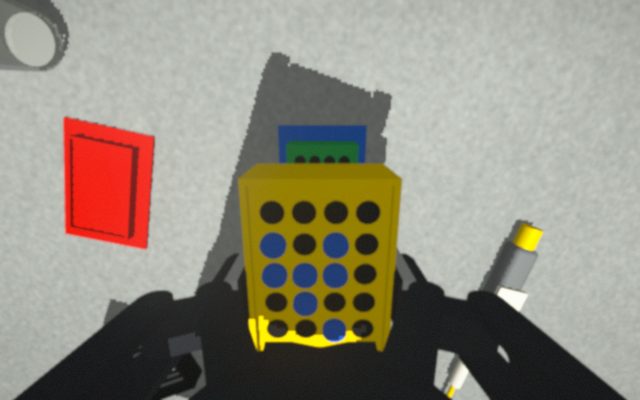

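```bash
python3 - <<'E'
from h import *
f=optics.grab_frame("wrist"); s=readout.sense(); p=s["eef_pos"]; print(p)
for n in ("green","yellow"):
    m=mask(f,n)
    for r in ((150,156) if n=="green" else (185,188,195)):
        x=np.flatnonzero(m[r]); x=x[(x>200)&(x<450)]; print(n,r,x.min(),x.max())
print("green front",cast(f,[(322,141),(322,144.7)],52).round(1),cast(f,[(322,141)],17).round(1))
print("yellow front",cast(f,[(320,178.7),(240,178.7),(402,178.7)],p[2]+35).round(1),cast(f,[(320,163)],p[2]).round(1))
E
```

```text
[ 641.67402959 -209.66242211  161.01086235]
green 150 286 357
green 156 287 356
yellow 185 238 400
yellow 188 238 400
yellow 195 239 399
green front [[ 691.6 -211.    52. ]
 [ 688.5 -211.    52. ]] [[ 688.4 -211.3   17. ]]
yellow front [[ 690.8 -209.1  196. ]
 [ 690.8 -179.9  196. ]
 [ 690.9 -239.   196. ]] [[ 690.9 -209.2  161. ]]
```

```bash
python3 -c "
from h import *
goto(639.5,-211.3,70,0.001)"
```

```text
d [-0.0023  0.0016  0.091 ] tw [ 0.0002 -0.0008  0.0005] t 16.52
```

Call:
{"op": "jog_arm", "data": {"moves": [{"delta_pos": [-0.0023, 0.0016, 0.04], "twist": [0, 0, 0]}, {"delta_pos": [-0.0023, 0.0016, 0.075], "twist": [0, 0, 0]}, {"delta_pos": [-0.0023, 0.0016, 0.091], "twist": [0, 0, 0]}, {"delta_pos": [-0.0023, 0.0016, 0.091], "twist": [0, 0, 0]}, {"delta_pos": [-0.0023, 0.0016, 0.091], "twist": [0, 0, 0]}, {"delta_pos": [-0.0023, 0.0016, 0.091], "twist": [0, 0, 0]}, {"delta_pos": [-0.0023, 0.0016, 0.091], "twist": [0, 0, 0]}, {"delta_pos": [-0.0023, 0.0016, 0.091], "twist": [0, 0, 0]}]}}

```text
t: 17.52
eef_pos: [639.7, -212.3, 70.4]
orientation: [1.0, 0.0, 0.001, 0.0]
ft_force: [-0.2, 1.2, -2.6]
width: 59.2
grip_force: 66.1
```

```bash
python3 - <<'E'
from h import *
goto(639.5,-211.3,61,0.001)
f=optics.grab_frame("wrist"); s=readout.sense(); p=s["eef_pos"]; print(p)
for r in range(120,190,2): print(r,f["image"][r,312:330].mean(0).astype(int),end=";")
for n in ("green","yellow","blue"):
    m=mask(f,n)
    for r in range(125,200,8):
        x=np.flatnonzero(m[r]); x=x[(x>200)&(x<450)]
        if len(x): print(n,r,x.min(),x.max())
E
```

```text
d [-0.0002 -0.001   0.0094] tw [ 0.0004 -0.0015 -0.0008] t 17.52
[ 639.58369647 -212.25924719   70.19199439]
120 [93 96 92];122 [93 96 92];124 [92 94 91];126 [86 91 92];128 [ 54  72 110];130 [ 30  64 121];132 [ 29  63 121];134 [ 30  63 122];136 [ 29  62 122];138 [ 28  62 122];140 [ 28  62 122];142 [ 27  62 121];144 [ 28  62 122];146 [ 28  62 122];148 [ 28  61 118];150 [28 68 93];152 [28 86 50];154 [28 88 42];156 [28 89 41];158 [30 93 44];160 [31 99 46];162 [ 62 103  42];164 [124 115  11];166 [138 118   0];168 [138 118   0];170 [138 118   0];172 [138 118   0];174 [138 118   0];176 [139 118   0];178 [143 122   0];180 [152 130   0];182 [153 131   0];184 [153 132   0];186 [153 131   0];188 [153 131   0];green 157 264 370
yellow 165 255 385
yellow 173 245 395
yellow 181 238 401
yellow 189 238 401
yellow 197 239 400
blue 133 256 380
blue 141 256 380
blue 149 257 380
blue 157 257 379
```

```bash
python3 - <<'E'
from h import *
f=optics.grab_frame("wrist"); p=readout.sense()["eef_pos"]; print(p)
print("green",cast(f,[(317,158.3)],52).round(1),"yellow",cast(f,[(319.5,178.9)],p[2]+35).round(1),"blue",cast(f,[(318,128)],4).round(1))
goto(639.5,-210.9,61,0.001)
E
```

```text
[ 639.52606663 -212.21314846   70.04817832]
green [[ 688.5 -210.5   52. ]] yellow [[ 688.7 -211.8  105. ]] blue [[ 702.1 -210.8    4. ]]
d [-0.     -0.0013  0.009 ] tw [ 0.0003 -0.001  -0.0007] t 17.62
```

X is aligned within 0.2 mm. I need +1.3 mm in y, then lower.

Call:
{"op": "jog_arm", "data": {"moves": [{"delta_pos": [0, -0.0013, 0.005], "twist": [0, -0.001, 0]}, {"delta_pos": [0, -0.0013, 0.009], "twist": [0, -0.001, 0]}, {"delta_pos": [0, -0.0013, 0.009], "twist": [0, -0.001, 0]}, {"delta_pos": [0, -0.0013, 0.009], "twist": [0, -0.001, 0]}, {"delta_pos": [0, -0.0013, 0.009], "twist": [0, -0.001, 0]}, {"delta_pos": [0, -0.0013, 0.009], "twist": [0, -0.001, 0]}]}}

```text
t: 18.38
eef_pos: [639.6, -210.9, 61.0]
orientation: [1.0, 0.0, 0.0, 0.0]
ft_force: [-0.1, 0.0, -2.2]
width: 59.1
grip_force: 66.1
```

```bash
python3 -c "
from h import *
goto(639.5,-210.8,52.5,0.001)"
```

```text
d [-0.0001 -0.0001  0.0085] tw [ 0.0003 -0.0001 -0.0007] t 18.38
```

Call:
{"op": "jog_arm", "data": {"moves": [{"delta_pos": [0, 0, 0.003], "twist": [0, 0, 0]}, {"delta_pos": [0, 0, 0.006], "twist": [0, 0, 0]}, {"delta_pos": [0, 0, 0.008], "twist": [0, 0, 0]}, {"delta_pos": [0, 0, 0.009], "twist": [0, 0, 0]}, {"delta_pos": [0, 0, 0.009], "twist": [0, 0, 0]}, {"delta_pos": [0, 0, 0.009], "twist": [0, 0, 0]}]}}

```text
t: 19.12
eef_pos: [639.4, -210.8, 52.9]
orientation: [1.0, 0.0, -0.0, 0.0]
ft_force: [-3.6, 1.5, 8.1]
width: 59.4
grip_force: 67.5
```

Call:
{"op": "jog_arm", "data": {"moves": [{"delta_pos": [0, 0, 0], "twist": [0, 0, 0]}, {"delta_pos": [0, 0, 0], "twist": [0, 0, 0]}, {"delta_pos": [0, 0, 0], "twist": [0, 0, 0]}, {"delta_pos": [0, 0, 0], "twist": [0, 0, 0]}, {"delta_pos": [0, 0, -0.05], "twist": [0, 0, 0]}, {"delta_pos": [0, 0, -0.1], "twist": [0, 0, 0]}, {"delta_pos": [0, 0, -0.15], "twist": [0, 0, 0]}, {"delta_pos": [0, 0, -0.197], "twist": [0, 0, 0]}], "hand": 0.085}}

```text
t: 20.12
eef_pos: [639.5, -210.8, 250.7]
orientation: [1.0, 0.0, 0.0, 0.0]
ft_force: [0.1, -1.1, 0.0]
width: 85.1
grip_force: 0.0
```

Call:
{"op": "jog_arm", "data": {"moves": [{"delta_pos": [0, 0, 0], "twist": [0, 0, 0]}, {"delta_pos": [0, 0, 0], "twist": [0, 0, 0]}, {"delta_pos": [0, 0, 0], "twist": [0, 0, 0]}]}}

```text
t: 20.5
eef_pos: [638.6, -210.5, 247.0]
orientation: [1.0, 0.0, -0.002, -0.0]
ft_force: [-0.1, 1.4, -0.4]
width: 85.1
grip_force: 0.0
```

```bash
python3 - <<'E'
from h import *
f=optics.grab_frame("wrist"); p=readout.sense()["eef_pos"]; print(p)
r,c=rect(f,"yellow",88,(640,-211),90); print("yellow",r,c.min(0),c.max(0))
print("green",rect(f,"green",52,(640,-211),90)[0],"blue",rect(f,"blue",4,(640,-211),100,close=3)[0])
goto(441,-16,250,0.406)
E
```

```text
[ 638.71027971 -210.57610465  247.05482118]
yellow [ 6.41977e+02 -2.10104e+02  9.87430e+01  6.05520e+01  4.00000e-03] [290 133] [350 227]Traceback (most recent call last):
  File "<stdin>", line 4, in <module>
  File "h.py", line 25, in rect
    c=max(cs,key=cv2.contourArea)[:,0]
      ~~~^^^^^^^^^^^^^^^^^^^^^^^^
ValueError: max() iterable argument is empty
```

```bash
python3 -c "
from h import *
goto(441,-16,250,0.406)"
```

```text
d [-0.1977 -0.1946 -0.0022] tw [-0.0014  0.0028 -0.4057] t 20.55
```

Call:
{"op": "jog_arm", "data": {"moves": [{"delta_pos": [-0.033, -0.0325, 0], "twist": [0, 0.002, -0.07]}, {"delta_pos": [-0.066, -0.065, 0], "twist": [0, 0.002, -0.14]}, {"delta_pos": [-0.099, -0.097, 0], "twist": [0, 0.002, -0.21]}, {"delta_pos": [-0.132, -0.13, 0], "twist": [0, 0.002, -0.28]}, {"delta_pos": [-0.165, -0.162, 0], "twist": [0, 0.002, -0.35]}, {"delta_pos": [-0.198, -0.195, -0.002], "twist": [-0.001, 0.003, -0.406]}, {"delta_pos": [-0.198, -0.195, -0.002], "twist": [-0.001, 0.003, -0.406]}, {"delta_pos": [-0.198, -0.195, -0.002], "twist": [-0.001, 0.003, -0.406]}]}}

```text
t: 21.55
eef_pos: [441.9, -16.0, 250.7]
orientation: [0.979, 0.202, 0.001, 0.001]
ft_force: [1.0, 0.0, 0.3]
width: 85.1
grip_force: 0.0
```

Call:
{"op": "jog_arm", "data": {"moves": [{"delta_pos": [0, 0, 0], "twist": [0, 0, 0]}, {"delta_pos": [0, 0, 0], "twist": [0, 0, 0]}, {"delta_pos": [0, 0, 0], "twist": [0, 0, 0]}]}}

```text
t: 21.92
eef_pos: [441.7, -16.3, 250.7]
orientation: [0.98, 0.201, 0.001, 0.001]
ft_force: [-0.1, 0.3, -0.1]
width: 85.0
grip_force: 0.0
```

```bash
python3 - <<'E'
from h import *
f=optics.grab_frame("wrist"); cv2.imwrite("pics/w_blk.png",f["image"][:,:,::-1])
s=readout.sense(); print(s["eef_pos"],f["world_from_camera"][:3,3])
r,c=rect(f,"black",30,(441,-16),75); print("black",r,c.min(0),c.max(0))
goto(r[0],r[1],5,r[4])
E
```

```text
[441.62810065 -16.20026514 250.70587416] [507.96448495  12.51575532 393.502374  ]
black [ 4.25004e+02 -2.40580e+01  6.01740e+01  5.86790e+01  4.06000e-01] [296 165] [343 212]
d [-0.0189  0.0003  0.2457] tw [ 0.0016 -0.0022 -0.0003] t 21.98
```

View pics/w_blk.png

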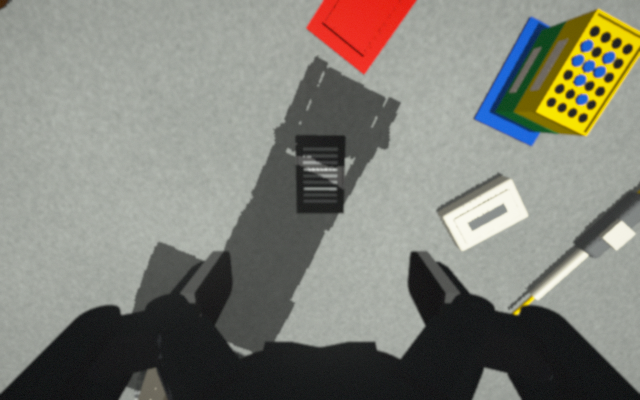

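The tray's outline is at columns 296–345 and rows 135–213, aligned with the tool. The slots broke up the mask, so I'll close it more strongly. The yellow rack can be seen seated on the green at (570,75).

```bash
python3 - <<'E'
from h import *
f=optics.grab_frame("wrist")
r,c=rect(f,"black",30,(441,-16),75,close=19); print("black",r,c.min(0),c.max(0))
print(f["image"][128:142,320].mean(1).astype(int),f["image"][206:220,320].mean(1).astype(int))
x,y=r[:2]-np.array([np.cos(r[4]),np.sin(r[4])])*0.8
print(x,y); goto(x,y,5,r[4])
E
```

```text
black [ 4.41419e+02 -1.72580e+01  9.65820e+01  5.89540e+01  3.92000e-01] [296 135] [345 212]
[78 83 83 81 82 78 67 48 34 31 27 32 29 30] [31 32 31 32 32 35 44 60 74 79 78 79 80 80]
440.6796825330268 -17.56362997730647
d [-0.0019  0.0006  0.2457] tw [ 0.0016 -0.0023  0.0138] t 22.02
```

Call:
{"op": "jog_arm", "data": {"moves": [{"delta_pos": [-0.0019, 0.0006, 0.06], "twist": [0.001, -0.002, 0.008]}, {"delta_pos": [-0.0019, 0.0006, 0.12], "twist": [0.001, -0.002, 0.008]}, {"delta_pos": [-0.0019, 0.0006, 0.18], "twist": [0.001, -0.002, 0.008]}, {"delta_pos": [-0.0019, 0.0006, 0.22], "twist": [0.001, -0.002, 0.008]}, {"delta_pos": [-0.0019, 0.0006, 0.24], "twist": [0.001, -0.002, 0.008]}, {"delta_pos": [-0.0019, 0.0006, 0.24], "twist": [0.001, -0.002, 0.008]}, {"delta_pos": [-0.0019, 0.0006, 0.24], "twist": [0.001, -0.002, 0.008]}, {"delta_pos": [-0.0019, 0.0006, 0.24], "twist": [0.001, -0.002, 0.008]}]}}

```text
t: 23.02
eef_pos: [441.6, -17.4, 11.9]
orientation: [0.98, 0.198, 0.001, 0.001]
ft_force: [1.4, -0.0, 0.6]
width: 85.1
grip_force: 0.0
```

```bash
python3 -c "
from h import *
goto(440.7,-17.4,3.5,.398)"
```

```text
d [-0.0008 -0.0004  0.0084] tw [ 0.0017 -0.0025  0.0003] t 23.02
```

Call:
{"op": "jog_arm", "data": {"moves": [{"delta_pos": [-0.0005, -0.0003, 0.007], "twist": [0.001, -0.001, 0]}, {"delta_pos": [-0.0005, -0.0003, 0.007], "twist": [0.001, -0.001, 0]}, {"delta_pos": [-0.0005, -0.0003, 0.007], "twist": [0.001, -0.001, 0]}, {"delta_pos": [-0.0005, -0.0003, 0.007], "twist": [0.001, -0.001, 0]}, {"delta_pos": [-0.0005, -0.0003, 0.007], "twist": [0.001, -0.001, 0]}]}}

```text
t: 23.65
eef_pos: [440.1, -17.3, 3.9]
orientation: [0.98, 0.198, -0.0, -0.0]
ft_force: [1.0, -0.1, 0.1]
width: 84.9
grip_force: 0.0
```

Call:
{"op": "jog_arm", "data": {"moves": [{"delta_pos": [0, 0, 0], "twist": [0, 0, 0]}, {"delta_pos": [0, 0, 0], "twist": [0, 0, 0]}, {"delta_pos": [0, 0, 0], "twist": [0, 0, 0]}, {"delta_pos": [0, 0, 0], "twist": [0, 0, 0]}, {"delta_pos": [0, 0, 0], "twist": [0, 0, 0]}, {"delta_pos": [0, 0, 0], "twist": [0, 0, 0]}], "hand": 0.04}}

```text
t: 24.4
eef_pos: [440.1, -17.1, 4.2]
orientation: [0.98, 0.198, -0.0, -0.0]
ft_force: [-1.9, 2.4, 6.4]
width: 59.0
grip_force: 62.6
```

Call:
{"op": "jog_arm", "data": {"moves": [{"delta_pos": [0, 0, -0.02], "twist": [0, 0, 0]}, {"delta_pos": [0, 0, -0.07], "twist": [0, 0, 0]}, {"delta_pos": [0, 0, -0.12], "twist": [0, 0, 0]}, {"delta_pos": [0, 0, -0.17], "twist": [0, 0, 0]}, {"delta_pos": [0, 0, -0.19], "twist": [0, 0, 0]}, {"delta_pos": [0, 0, -0.19], "twist": [0, 0, 0]}, {"delta_pos": [0, 0, -0.19], "twist": [0, 0, 0]}]}}

```text
t: 25.28
eef_pos: [439.3, -17.2, 192.8]
orientation: [0.98, 0.198, -0.001, -0.0]
ft_force: [-0.4, 0.5, -2.2]
width: 58.7
grip_force: 66.1
```

```bash
python3 -c "
from h import *
goto(640,-210.7,195,0.002)"
```

```text
d [ 0.11    0.2562 -0.0027] tw [-0.0007  0.0023  0.3963] t 25.27
```

Call:
{"op": "jog_arm", "data": {"moves": [{"delta_pos": [0.0157, 0.0366, 0], "twist": [0, 0.001, 0.057]}, {"delta_pos": [0.0314, 0.0732, 0], "twist": [0, 0.001, 0.113]}, {"delta_pos": [0.047, 0.11, 0], "twist": [0, 0.001, 0.17]}, {"delta_pos": [0.063, 0.146, 0], "twist": [0, 0.001, 0.226]}, {"delta_pos": [0.0785, 0.183, 0], "twist": [0, 0.001, 0.283]}, {"delta_pos": [0.0943, 0.22, 0], "twist": [0, 0.001, 0.34]}, {"delta_pos": [0.11, 0.256, -0.002], "twist": [0, 0.001, 0.396]}, {"delta_pos": [0.11, 0.256, -0.002], "twist": [0, 0.001, 0.396]}]}}

```text
t: 26.28
eef_pos: [641.5, -212.2, 192.9]
orientation: [1.0, 0.0, -0.001, -0.0]
ft_force: [-0.5, -0.1, -1.9]
width: 58.7
grip_force: 65.9
```

Call:
{"op": "jog_arm", "data": {"moves": [{"delta_pos": [0, 0, 0], "twist": [0, 0, 0]}, {"delta_pos": [0, 0, 0], "twist": [0, 0, 0]}, {"delta_pos": [0, 0, 0], "twist": [0, 0, 0]}, {"delta_pos": [0, 0, 0], "twist": [0, 0, 0]}]}}

```text
t: 26.78
eef_pos: [640.7, -210.2, 195.9]
orientation: [1.0, 0.001, 0.0, -0.0]
ft_force: [0.3, 0.7, -1.3]
width: 59.0
grip_force: 65.9
```

```bash
python3 -c "
from h import *
goto(640,-210.7,102,0.002)"
```

```text
d [-0.0008  0.0005  0.0939] tw [-0.0002 -0.0005  0.0008] t 26.77
```

Call:
{"op": "jog_arm", "data": {"moves": [{"delta_pos": [-0.0008, 0.0005, 0.04], "twist": [0, 0, 0]}, {"delta_pos": [-0.0008, 0.0005, 0.075], "twist": [0, 0, 0]}, {"delta_pos": [-0.0008, 0.0005, 0.091], "twist": [0, 0, 0]}, {"delta_pos": [-0.0008, 0.0005, 0.091], "twist": [0, 0, 0]}, {"delta_pos": [-0.0008, 0.0005, 0.091], "twist": [0, 0, 0]}, {"delta_pos": [-0.0008, 0.0005, 0.091], "twist": [0, 0, 0]}, {"delta_pos": [-0.0008, 0.0005, 0.091], "twist": [0, 0, 0]}, {"delta_pos": [-0.0008, 0.0005, 0.091], "twist": [0, 0, 0]}]}}

```text
t: 27.78
eef_pos: [640.3, -211.1, 105.2]
orientation: [1.0, 0.001, 0.001, -0.0]
ft_force: [-0.1, -0.2, -1.2]
width: 59.0
grip_force: 66.0
```

```bash
python3 - <<'E'
from h import *
f=optics.grab_frame("wrist"); s=readout.sense(); p=s["eef_pos"]; print(p,s["orientation"].round(4))
cv2.imwrite("pics/w_hold3.png",f["image"][90:290,200:440,::-1].repeat(3,0).repeat(3,1))
for r in range(130,230,2): print(r,f["image"][r,312:330].mean(0).astype(int),end=";")
for n in ("green","yellow","blue","black"):
    m=mask(f,n)
    for r in range(125,225,6):
        x=np.flatnonzero(m[r]); x=x[(x>200)&(x<450)]
        if len(x): print(n,r,x.min(),x.max())
E
```

```text
[ 640.22261226 -211.12719079  105.05459198] [ 1.0e+00  1.1e-03  4.0e-04 -1.0e-04]
130 [ 34  72 138];132 [ 34  72 138];134 [ 34  72 138];136 [ 34  72 138];138 [ 34  72 138];140 [ 34  72 138];142 [ 34  72 138];144 [ 34  70 131];146 [31 88 89];148 [ 31 100  50];150 [ 57 104  46];152 [133 126  21];154 [155 133   3];156 [155 133   0];158 [157 135   0];160 [169 145   0];162 [173 149   0];164 [172 148   0];166 [129 112  18];168 [47 44 30];170 [31 31 30];172 [31 31 30];174 [30 30 29];176 [31 31 30];178 [33 33 32];180 [34 33 33];182 [34 33 34];184 [34 33 34];186 [33 33 33];188 [33 33 33];190 [32 33 33];192 [33 33 33];194 [32 33 32];196 [33 33 32];198 [32 33 31];200 [32 32 31];202 [32 33 32];204 [33 33 32];206 [53 54 53];208 [83 84 82];210 [86 87 85];212 [86 87 85];214 [72 73 72];216 [39 39 39];218 [32 33 32];220 [33 32 32];222 [33 32 32];224 [48 49 49];226 [80 83 81];228 [84 88 86];green 149 277 361
yellow 155 270 369
yellow 161 263 375
yellow 167 264 375
blue 131 267 373
blue 137 267 373
blue 143 267 373
blue 149 267 373
black 167 377 381
black 173 251 389
black 179 245 393
black 185 246 392
black 191 247 392
black 197 247 391
black 203 247 391
black 209 247 391
black 215 248 390
black 221 248 390
```

View pics/w_hold3.png

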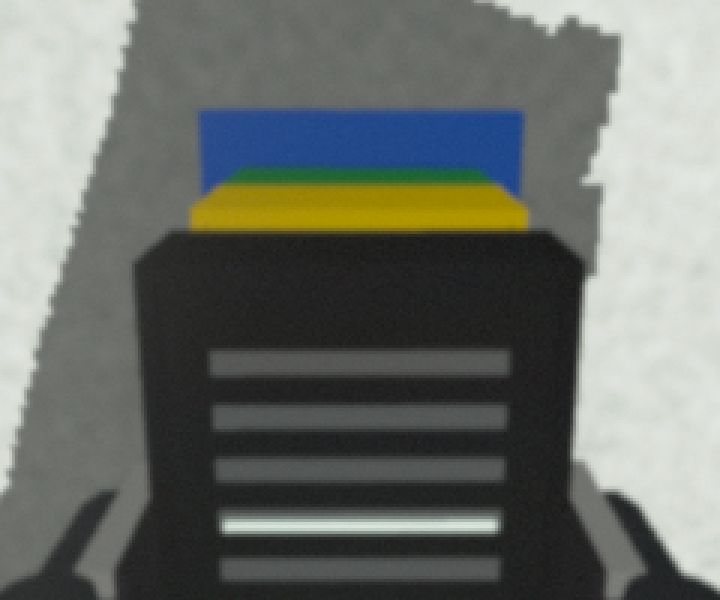

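The crop shows the black tray held level above the stack. The yellow front edge is at about row 159 (columns 263–375). The tray's front top edge is at about row 178 (columns 245–393).

```bash
python3 - <<'E'
from h import *
f=optics.grab_frame("wrist"); p=readout.sense()["eef_pos"]; print(p)
print("yellow",cast(f,[(319,159.3)],88).round(1),cast(f,[(320,151)],53).round(1),"tray",cast(f,[(319.3,178)],p[2]+25.8).round(1),cast(f,[(319.3,166.8)],p[2]+.8).round(1))
print(cast(f,[(263,161),(375,161)],88).round(1),cast(f,[(245,179),(393,179)],p[2]+25.8).round(1))
goto(640,-210.9,97,0.002)
E
```

```text
[ 640.14560332 -211.09632342  104.91155766]
yellow [[ 688.8 -210.3   88. ]] [[ 688.9 -210.9   53. ]] tray [[ 687.7 -210.5  130.7]] [[ 687.9 -210.5  105.7]]
[[ 687.8 -180.5   88. ]
 [ 688.  -240.1   88. ]] [[ 687.2 -181.   130.7]
 [ 687.4 -239.7  130.7]]
d [-0.0001 -0.0002  0.0079] tw [-0.0002 -0.0006  0.0003] t 27.88
```

Call:
{"op": "jog_arm", "data": {"moves": [{"delta_pos": [0.001, 0, 0.004], "twist": [0, -0.0005, 0]}, {"delta_pos": [0.001, 0, 0.008], "twist": [0, -0.0005, 0]}, {"delta_pos": [0.001, 0, 0.008], "twist": [0, -0.0005, 0]}, {"delta_pos": [0.001, 0, 0.008], "twist": [0, -0.0005, 0]}, {"delta_pos": [0.001, 0, 0.008], "twist": [0, -0.0005, 0]}, {"delta_pos": [0.001, 0, 0.008], "twist": [0, -0.0005, 0]}]}}

```text
t: 28.62
eef_pos: [641.2, -211.1, 96.9]
orientation: [1.0, 0.001, 0.0, -0.0]
ft_force: [-0.2, -0.1, -1.3]
width: 58.7
grip_force: 66.0
```

```bash
python3 -c "
from h import *
goto(641.1,-211,87.7,0.002)"
```

```text
d [-0.0001 -0.0001  0.0092] tw [-0.0002 -0.0001  0.0002] t 28.62
```

Call:
{"op": "jog_arm", "data": {"moves": [{"delta_pos": [0, 0, 0.003], "twist": [0, 0, 0]}, {"delta_pos": [0, 0, 0.006], "twist": [0, 0, 0]}, {"delta_pos": [0, 0, 0.008], "twist": [0, 0, 0]}, {"delta_pos": [0, 0, 0.0095], "twist": [0, 0, 0]}, {"delta_pos": [0, 0, 0.0095], "twist": [0, 0, 0]}, {"delta_pos": [0, 0, 0.0095], "twist": [0, 0, 0]}]}}

```text
t: 29.38
eef_pos: [641.1, -211.0, 88.1]
orientation: [1.0, 0.001, -0.0, -0.0]
ft_force: [-2.6, 1.0, 6.3]
width: 59.2
grip_force: 67.1
```

Seated (88.1 expected 88.2). Release and rise.

Call:
{"op": "jog_arm", "data": {"moves": [{"delta_pos": [0, 0, 0], "twist": [0, 0, 0]}, {"delta_pos": [0, 0, 0], "twist": [0, 0, 0]}, {"delta_pos": [0, 0, 0], "twist": [0, 0, 0]}, {"delta_pos": [0, 0, 0], "twist": [0, 0, 0]}, {"delta_pos": [0, 0, -0.05], "twist": [0, 0, 0]}, {"delta_pos": [0, 0, -0.1], "twist": [0, 0, 0]}, {"delta_pos": [0, 0, -0.15], "twist": [0, 0, 0]}, {"delta_pos": [0, 0, -0.162], "twist": [0, 0, 0]}], "hand": 0.085}}

```text
t: 30.38
eef_pos: [642.9, -211.8, 253.5]
orientation: [1.0, 0.001, 0.003, 0.001]
ft_force: [0.6, 0.7, -0.3]
width: 85.3
grip_force: 0.0
```

```bash
python3 -c "
from h import *
goto(475,-233,250,-0.45)"
```

```text
d [-0.168   0.0208  0.0025] tw [ 0.0005 -0.0065  0.4523] t 30.38
```

Call:
{"op": "jog_arm", "data": {"moves": [{"delta_pos": [-0.042, 0.005, 0], "twist": [0, -0.003, 0.113]}, {"delta_pos": [-0.084, 0.01, 0], "twist": [0, -0.003, 0.226]}, {"delta_pos": [-0.126, 0.015, 0], "twist": [0, -0.003, 0.339]}, {"delta_pos": [-0.168, 0.02, 0], "twist": [0, -0.003, 0.452]}, {"delta_pos": [-0.168, 0.02, 0], "twist": [0, -0.003, 0.452]}, {"delta_pos": [-0.168, 0.02, 0], "twist": [0, -0.003, 0.452]}, {"delta_pos": [-0.168, 0.02, 0], "twist": [0, -0.003, 0.452]}, {"delta_pos": [-0.168, 0.02, 0], "twist": [0, -0.003, 0.452]}]}}

```text
t: 31.38
eef_pos: [473.9, -231.3, 249.0]
orientation: [0.975, -0.222, -0.002, -0.0]
ft_force: [0.3, -1.0, -1.0]
width: 84.9
grip_force: 0.0
```

```bash
python3 - <<'E'
from h import *
f=optics.grab_frame("wrist"); cv2.imwrite("pics/w_wht.png",f["image"][:,:,::-1])
s=readout.sense(); print(s["eef_pos"],f["world_from_camera"][:3,3])
print(f["image"][150:200:6,320])
r,c=rect(f,"white",30,(475,-233),75,close=15); print("white",r,c.min(0),c.max(0))
goto(r[0],r[1],5,r[4])
E
```

```text
[ 473.76365001 -231.35420372  248.97467548] [ 539.68542502 -262.09999449  391.39120487]
[[108 108  99]
 [ 80  81  79]
 [144 145 142]
 [155 158 154]
 [155 159 155]
 [140 143 140]
 [110 112 109]
 [123 124 112]
 [126 127 114]]
white [ 445.333 -269.607  153.314   61.467   -0.586] [325 113] [384 235]
d [-0.0082  0.0467  0.244 ] tw [0.0007 0.0033 0.1371] t 31.43
```

View pics/w_wht.png

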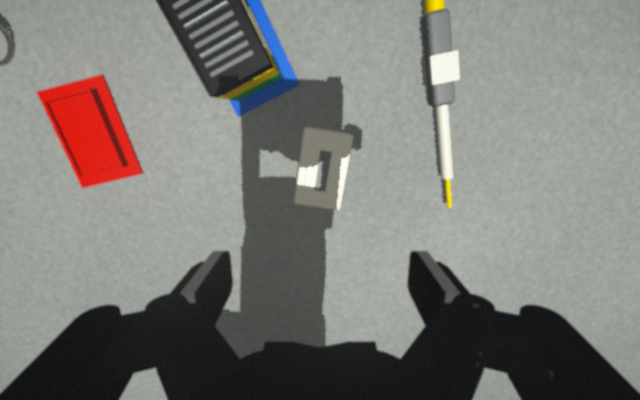

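The cover is at about (323,168), mostly in the arm's shadow, with corners near (304,127), (353,133), (338,210) and (295,203). Stack and pipette are clear. I'll mask it by its warm tint plus its bright parts.

```bash
python3 - <<'E'
from h import *
f=optics.grab_frame("wrist"); I=cv2.GaussianBlur(f["image"],(3,3),0).astype(int)
m=(((I[...,0]-I[...,2]>5)&(I.max(2)<150)&(I.max(2)>95))|(I.min(2)>190)).astype(np.uint8)
w=np.zeros_like(m); w[115:222,285:365]=1; m=cv2.morphologyEx(m&w,cv2.MORPH_OPEN,np.ones((3,3),np.uint8))
m=cv2.morphologyEx(m,cv2.MORPH_CLOSE,np.ones((11,11),np.uint8))
c=max(cv2.findContours(m,0,1)[0],key=cv2.contourArea)[:,0]; print(cv2.contourArea(c),c.min(0),c.max(0))
for z in (27,30): print(cv2.minAreaRect(cast(f,c,z)[:,:2].astype(np.float32)))
P=cast(f,[(304,127),(353,133),(338,210),(295,203)],28)[:,:2].round(1); print(P,P.mean(0)); print(cv2.minAreaRect(P.astype(np.float32)))
v=I.copy().astype(np.uint8)[:,:,::-1].copy(); cv2.drawContours(v,[c[:,None]],-1,(0,0,255),1)
cv2.imwrite("pics/w_wht2.png",v[105:230,270:380].repeat(4,0).repeat(4,1))
E
```

```text
3695.5 [294 127] [353 209]
((476.3336486816406, -235.3484649658203), (60.61402893066406, 97.57948303222656), 55.115447998046875)
((476.8541259765625, -235.568603515625), (60.11503601074219, 96.77617645263672), 55.11537551879883)
[[ 531.6 -238.2]
 [ 500.4 -287.3]
 [ 421.  -231.3]
 [ 453.  -186.3]] [ 476.5   -235.775]
((477.4451904296875, -235.55772399902344), (58.10673522949219, 97.1614990234375), 54.80508804321289)
```

View pics/w_wht2.png

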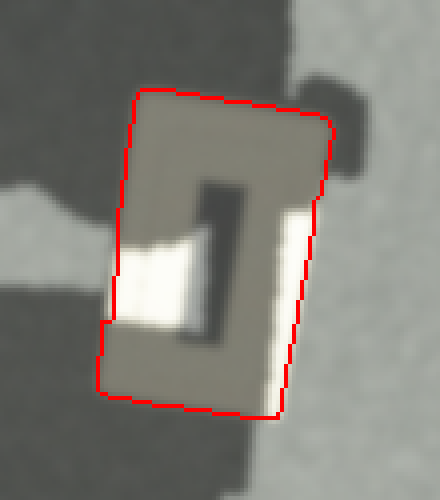

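The outline fits the cover: 97 × 60.5 mm, centre near (476,-235), yaw -0.609. That matches the top view, so I trust it over the stated 0.45 range.

```bash
python3 -c "
from h import *
goto(476,-235,10,-0.609)"
```

```text
d [0.0045 0.0021 0.239 ] tw [0.0007 0.0033 0.16  ] t 31.48
```

Call:
{"op": "jog_arm", "data": {"moves": [{"delta_pos": [0.0045, 0.0021, 0.06], "twist": [0.0005, 0.002, 0.16]}, {"delta_pos": [0.0045, 0.0021, 0.12], "twist": [0.0005, 0.002, 0.16]}, {"delta_pos": [0.0045, 0.0021, 0.16], "twist": [0.0005, 0.002, 0.16]}, {"delta_pos": [0.0045, 0.0021, 0.2], "twist": [0.0005, 0.002, 0.16]}, {"delta_pos": [0.0045, 0.0021, 0.237], "twist": [0.0005, 0.002, 0.16]}, {"delta_pos": [0.0045, 0.0021, 0.237], "twist": [0.0005, 0.002, 0.16]}, {"delta_pos": [0.0045, 0.0021, 0.237], "twist": [0.0005, 0.002, 0.16]}, {"delta_pos": [0.0045, 0.0021, 0.237], "twist": [0.0005, 0.002, 0.16]}]}}

```text
t: 32.48
eef_pos: [476.8, -235.7, 13.8]
orientation: [0.954, -0.3, 0.001, 0.0]
ft_force: [-0.1, 0.5, 0.0]
width: 85.2
grip_force: 0.0
```

```bash
python3 -c "
from h import *
goto(476,-235,3,-0.609)"
```

```text
d [-0.001  -0.0001  0.0108] tw [-0.0001 -0.0018 -0.0007] t 32.48
```

Call:
{"op": "jog_arm", "data": {"moves": [{"delta_pos": [-0.0005, 0, 0.0095], "twist": [0, -0.001, 0]}, {"delta_pos": [-0.0005, 0, 0.0095], "twist": [0, -0.001, 0]}, {"delta_pos": [-0.0005, 0, 0.0095], "twist": [0, -0.001, 0]}, {"delta_pos": [-0.0005, 0, 0.0095], "twist": [0, -0.001, 0]}, {"delta_pos": [-0.0005, 0, 0.0095], "twist": [0, -0.001, 0]}]}}

```text
t: 33.1
eef_pos: [475.2, -234.8, 2.8]
orientation: [0.954, -0.3, -0.001, -0.0]
ft_force: [-0.7, 0.0, -0.4]
width: 84.9
grip_force: 0.0
```

Call:
{"op": "jog_arm", "data": {"moves": [{"delta_pos": [0, 0, 0], "twist": [0, 0, 0]}, {"delta_pos": [0, 0, 0], "twist": [0, 0, 0]}, {"delta_pos": [0, 0, 0], "twist": [0, 0, 0]}, {"delta_pos": [0, 0, 0], "twist": [0, 0, 0]}, {"delta_pos": [0, 0, 0], "twist": [0, 0, 0]}, {"delta_pos": [0, 0, 0], "twist": [0, 0, 0]}], "hand": 0.04}}

```text
t: 33.85
eef_pos: [475.2, -234.9, 3.1]
orientation: [0.954, -0.3, -0.001, -0.0]
ft_force: [-1.6, 0.4, 5.4]
width: 58.3
grip_force: 63.3
```

Call:
{"op": "jog_arm", "data": {"moves": [{"delta_pos": [0, 0, -0.02], "twist": [0, 0, 0]}, {"delta_pos": [0, 0, -0.07], "twist": [0, 0, 0]}, {"delta_pos": [0, 0, -0.12], "twist": [0, 0, 0]}, {"delta_pos": [0, 0, -0.17], "twist": [0, 0, 0]}, {"delta_pos": [0, 0, -0.215], "twist": [0, 0, 0]}, {"delta_pos": [0, 0, -0.215], "twist": [0, 0, 0]}, {"delta_pos": [0, 0, -0.215], "twist": [0, 0, 0]}]}}

```text
t: 34.72
eef_pos: [474.9, -234.7, 217.0]
orientation: [0.954, -0.3, -0.002, -0.0]
ft_force: [-0.4, 0.8, -1.7]
width: 58.9
grip_force: 65.4
```

```bash
python3 -c "
from h import *
goto(641,-210.9,218,0.002)"
```

```text
d [ 0.1225 -0.1146 -0.0014] tw [-6.000e-04  3.200e-03 -6.117e-01] t 34.73
```

Call:
{"op": "jog_arm", "data": {"moves": [{"delta_pos": [0.02, -0.019, 0], "twist": [0, 0.002, -0.102]}, {"delta_pos": [0.04, -0.038, 0], "twist": [0, 0.002, -0.204]}, {"delta_pos": [0.06, -0.057, 0], "twist": [0, 0.002, -0.306]}, {"delta_pos": [0.08, -0.076, 0], "twist": [0, 0.002, -0.408]}, {"delta_pos": [0.1, -0.095, 0], "twist": [0, 0.002, -0.51]}, {"delta_pos": [0.1225, -0.1146, 0], "twist": [0, 0.002, -0.6115]}, {"delta_pos": [0.1225, -0.1146, 0], "twist": [0, 0.002, -0.6115]}, {"delta_pos": [0.1225, -0.1146, 0], "twist": [0, 0.002, -0.6115]}]}}

```text
t: 35.72
eef_pos: [640.2, -210.8, 215.2]
orientation: [1.0, 0.0, -0.002, -0.001]
ft_force: [-0.2, 0.4, -1.8]
width: 59.0
grip_force: 65.3
```

Call:
{"op": "jog_arm", "data": {"moves": [{"delta_pos": [0, 0, 0.03], "twist": [0, 0, 0]}, {"delta_pos": [0, 0, 0.06], "twist": [0, 0, 0]}, {"delta_pos": [0, 0, 0.085], "twist": [0, 0, 0]}, {"delta_pos": [0, 0, 0.085], "twist": [0, 0, 0]}, {"delta_pos": [0, 0, 0.085], "twist": [0, 0, 0]}, {"delta_pos": [0, 0, 0.085], "twist": [0, 0, 0]}, {"delta_pos": [0, 0, 0.085], "twist": [0, 0, 0]}]}}

```text
t: 36.6
eef_pos: [642.1, -211.4, 133.5]
orientation: [1.0, 0.001, 0.001, 0.0]
ft_force: [-0.4, -0.4, -1.2]
width: 58.7
grip_force: 65.3
```

```bash
python3 - <<'E'
from h import *
goto(641,-210.9,122,0.002)
f=optics.grab_frame("wrist"); s=readout.sense(); p=s["eef_pos"]; print(p,s["orientation"].round(4))
cv2.imwrite("pics/w_hold4.png",f["image"][90:290,200:440,::-1].repeat(3,0).repeat(3,1))
for r in range(130,200): print(r,f["image"][r,312:330].mean(0).astype(int),end=";")
E
```

```text
d [-0.0011 -0.0005  0.0115] tw [ 0.0002 -0.0016 -0.0003] t 36.6
[ 642.01037781 -211.3215899   133.32329438] [1.e+00 9.e-04 6.e-04 0.e+00]
130 [ 27  58 113];131 [ 27  59 113];132 [ 27  59 113];133 [ 27  58 113];134 [ 27  58 113];135 [ 28  58 113];136 [ 27  58 113];137 [ 29  59 113];138 [ 28  59 113];139 [ 27  59 113];140 [ 28  59 113];141 [ 29  59 113];142 [ 27  58 111];143 [ 27  58 104];144 [27 64 89];145 [26 74 66];146 [26 80 47];147 [31 82 40];148 [55 87 36];149 [89 97 27];150 [114 105  16];151 [125 108   8];152 [128 109   7];153 [127 109   7];154 [118 101  11];155 [95 82 18];156 [64 56 25];157 [38 36 27];158 [29 29 27];159 [27 28 27];160 [28 28 28];161 [29 29 28];162 [30 30 29];163 [32 32 31];164 [42 41 39];165 [70 70 64];166 [101 100  92];167 [118 117 106];168 [123 121 110];169 [124 122 111];170 [124 123 112];171 [124 123 112];172 [125 124 113];173 [127 126 114];174 [130 129 116];175 [133 131 119];176 [134 133 120];177 [135 134 121];178 [135 134 121];179 [136 134 122];180 [136 135 123];181 [137 136 123];182 [137 135 123];183 [137 136 123];184 [136 135 122];185 [137 136 123];186 [137 136 123];187 [136 135 123];188 [137 135 123];189 [136 135 123];190 [136 135 123];191 [137 136 123];192 [137 136 123];193 [137 136 123];194 [137 136 123];195 [136 136 123];196 [137 135 123];197 [135 134 122];198 [132 131 119];199 [131 130 118];
```

View pics/w_hold4.png

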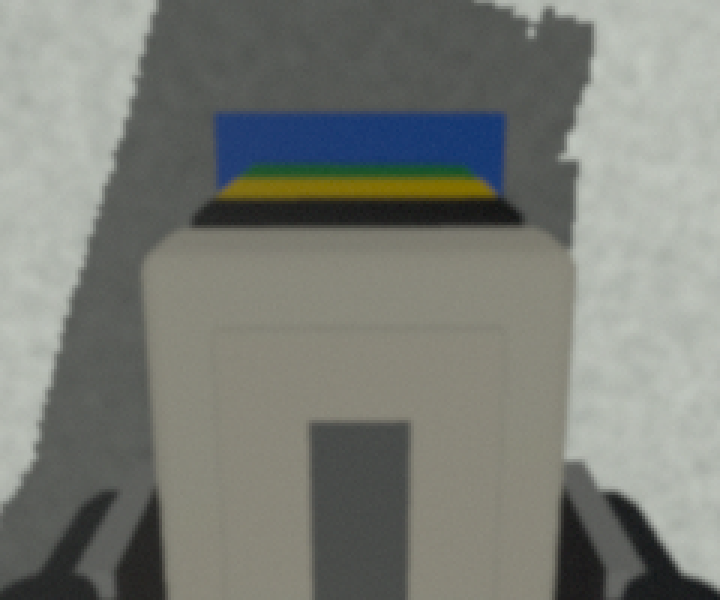

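The crop shows the cover held level. The tray's lower front edge is at row 155.4 and its width spans columns 263–374. The cover's lower front edge is at row 165.3, columns 248–391.

```bash
python3 - <<'E'
from h import *
f=optics.grab_frame("wrist"); p=readout.sense()["eef_pos"]; print(p)
print("tray",cast(f,[(318.8,155.4)],89).round(1),cast(f,[(318.8,161.3)],114).round(1),"cover",cast(f,[(319.5,165.3)],p[2]+1.9).round(1),cast(f,[(319.5,174)],p[2]+23.9).round(1))
m=mask(f,"black"); I=f["image"].astype(int)
for r in (159,160,161,162):
    x=np.flatnonzero(m[r]&(I[r].max(1)<45)); x=x[(x>220)&(x<420)]; print(r,x.min(),x.max(),cast(f,[(x.min(),r),(x.max(),r)],112)[:,1].round(1))
for r in (178,184,190):
    w=np.flatnonzero(I[r,:,0]-I[r,:,2]>7); w=w[(w>220)&(w<420)]; print(r,w.min(),w.max(),cast(f,[(w.min(),r),(w.max(),r)],p[2]+24)[:,1].round(1))
E
```

```text
[ 641.90204403 -211.26138268  133.10896939]
tray [[ 689.  -210.4   89. ]] [[ 689.2 -210.4  114. ]] cover [[ 690.5 -210.8  135. ]] [[ 690.7 -210.8  157. ]]
159 268 371 [-182.7 -238.9]
160 268 371 [-182.7 -238.9]
161 266 372 [-181.5 -239.5]
162 266 373 [-181.5 -240.1]
178 248 391 [-182.  -239.6]
184 247 391 [-181.4 -239.8]
190 247 391 [-181.3 -240. ]
```

Call:
{"op": "jog_arm", "data": {"moves": [{"delta_pos": [-0.0015, -0.0001, 0.006], "twist": [0, -0.001, 0]}, {"delta_pos": [-0.0015, -0.0001, 0.011], "twist": [0, -0.001, 0]}, {"delta_pos": [-0.0015, -0.0001, 0.011], "twist": [0, -0.001, 0]}, {"delta_pos": [-0.0015, -0.0001, 0.011], "twist": [0, -0.001, 0]}, {"delta_pos": [-0.0015, -0.0001, 0.011], "twist": [0, -0.001, 0]}, {"delta_pos": [-0.0015, -0.0001, 0.011], "twist": [0, -0.001, 0]}]}}

```text
t: 37.45
eef_pos: [640.2, -211.1, 121.6]
orientation: [1.0, 0.001, -0.0, -0.0]
ft_force: [-0.1, 0.0, -1.0]
width: 58.8
grip_force: 65.3
```

```bash
python3 -c "
from h import *
goto(640.4,-211.1,112.6,0.002)"
```

```text
d [ 0.0002 -0.      0.009 ] tw [-0.0003  0.0008 -0.0002] t 37.45
```

Call:
{"op": "jog_arm", "data": {"moves": [{"delta_pos": [0.0002, 0, 0.003], "twist": [0, 0.0005, 0]}, {"delta_pos": [0.0002, 0, 0.006], "twist": [0, 0.0005, 0]}, {"delta_pos": [0.0002, 0, 0.008], "twist": [0, 0.0005, 0]}, {"delta_pos": [0.0002, 0, 0.0093], "twist": [0, 0.0005, 0]}, {"delta_pos": [0.0002, 0, 0.0093], "twist": [0, 0.0005, 0]}, {"delta_pos": [0.0002, 0, 0.0093], "twist": [0, 0.0005, 0]}]}}

```text
t: 38.2
eef_pos: [640.4, -211.1, 113.0]
orientation: [1.0, 0.001, -0.0, -0.0]
ft_force: [-2.1, 0.2, 6.0]
width: 58.8
grip_force: 66.4
```

Seated (113.0 against 113.1 expected). Release and rise.

Call:
{"op": "jog_arm", "data": {"moves": [{"delta_pos": [0, 0, 0], "twist": [0, 0, 0]}, {"delta_pos": [0, 0, 0], "twist": [0, 0, 0]}, {"delta_pos": [0, 0, 0], "twist": [0, 0, 0]}, {"delta_pos": [0, 0, 0], "twist": [0, 0, 0]}, {"delta_pos": [0, 0, -0.05], "twist": [0, 0, 0]}, {"delta_pos": [0, 0, -0.1], "twist": [0, 0, 0]}, {"delta_pos": [0, 0, -0.15], "twist": [0, 0, 0]}, {"delta_pos": [0, 0, -0.15], "twist": [0, 0, 0]}], "hand": 0.085}}

```text
t: 39.2
eef_pos: [642.9, -212.0, 267.5]
orientation: [1.0, 0.001, 0.004, 0.001]
ft_force: [-0.4, -0.0, -0.9]
width: 84.9
grip_force: 0.0
```

Call:
{"op": "jog_arm", "data": {"moves": [{"delta_pos": [-0.15, 0, 0], "twist": [0, 0, 0]}, {"delta_pos": [-0.15, 0, 0], "twist": [0, 0, 0]}, {"delta_pos": [-0.15, 0, 0], "twist": [0, 0, 0]}, {"delta_pos": [-0.15, 0, 0], "twist": [0, 0, 0]}, {"delta_pos": [-0.15, 0, 0], "twist": [0, 0, 0]}, {"delta_pos": [-0.15, 0, 0], "twist": [0, 0, 0]}]}}

```text
t: 39.95
eef_pos: [491.5, -211.4, 261.9]
orientation: [1.0, 0.001, -0.0, -0.0]
ft_force: [-0.4, -0.4, 0.5]
width: 84.5
grip_force: 0.0
```

```bash
python3 - <<'E'
from h import *
w=optics.grab_frame("wrist")["image"]; s=optics.grab_frame("scene")["image"][150:250,170:330]
v=np.vstack([w[:300],cv2.resize(s,(480,300),interpolation=cv2.INTER_CUBIC)[:, :].copy() if 0 else np.pad(cv2.resize(s,(480,300)),((0,0),(0,160),(0,0)))])
cv2.imwrite("pics/fin.png",v[:,:,::-1]); t=readout.sense(); print(t["eef_pos"],t["t"],t["joint_velocities"].round(3))
E
```

```text
[ 491.1660418  -211.3356147   261.85670745] 40.05 [-0.003 -0.006  0.007 -0.001  0.001 -0.001]
```

View pics/fin.png

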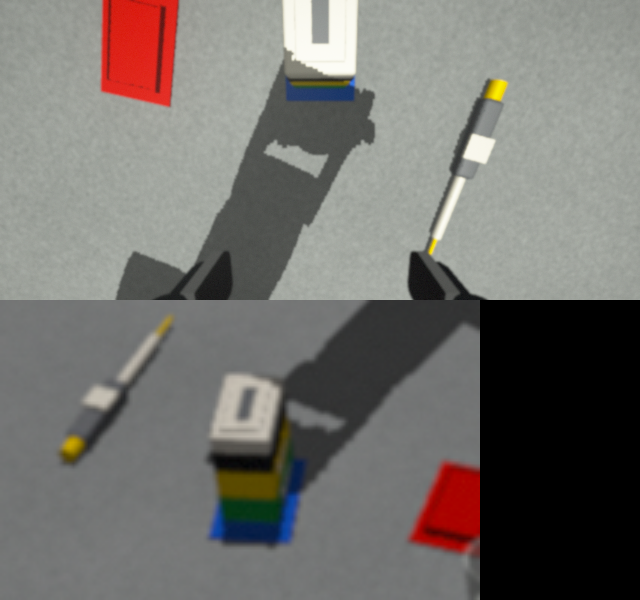

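The final picture shows the stack straight and in order: blue, green, yellow, black and white, near (250,450). The red base is empty and the pipette is where it was. The arm is clear, so I'm handing in.

```bash
python3 -c "
from h import *
print(workorder.sign_off())"
```

```text
the job is handed in; nothing more can be done
None
```

The stack is built on the blue base (green, yellow, black, white cover) and handed in at about 40 s. Each piece came down within about 0.1 mm of its seated height, but the hand-in returned no verdict.

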